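Restock the canister drawer

ROBOT

A 6-joint arm with a two-finger parallel gripper is mounted at the origin on the work surface. World frame = base frame: x ahead of the robot, y to its left, z up, the work surface at z = 0. Lengths are in m, angles in rad, forces in N, time in s.
With the tool pointing down it reaches from about 0.15 to 0.775 m from the base axis. Payload 6.1 kg.
Tool frame: the origin (TCP) lies midway between the tips of the shut fingers; the grasp point (between the pads) lies 19 mm behind it (grip_point_offset is the distance from the TCP to the grasp point, in m); x points along the fingers, z is the direction in which the jaws open and shut, and the axes are right-handed (so a half turn about x gives the same grasp; the last joint's range is limited). The gripper opens to 85 mm and grips with 20 to 120 N. Pads are 22 mm wide; open, the fingers measure 114 mm over their backs; the gripper's body (76 mm by 85 mm) begins 54 mm behind the grasp point. The pads swing forward as they close: fully open they stand 13 mm farther back than shut.
Start: joints at [-1.24, 0.126, -0.04, 1.405, 0, 1.571], TCP at [0.171, -0.497, 0.191] pointing down, gripper open.
Joint ranges: [-2.72, 2.72], [-0.95, 1.95], [-1.27, 1.35], [-1.78, 2.02], [-1.46, 1.47], [-3.14, 3.14]. Speed limits (rad/s): [2.39, 2.39, 3.01, 3.14, 3.14, 3.14].

INTERFACE

Orientations are given as a rotation vector (axis times angle).
In Python, from rig import get_state, read_camera, close_job, grip_point_offset gives the robot as it stands. The module is installed in compiled form; this text tells all that it offers.
- The arm moves only by the shell command python3 -m crank 'ROWS' [OPENING] [FORCE]. ROWS is JSON, a list of rows, each a list of 2 entries, a list of its own where there are three numbers: the shift along the tool's x, y, z in mm, then the turn, a rotation vector about the tool's x, y, z in degrees. A call has exactly 8 rows; each row shifts and turns the commanded pose from where the row before left it, along the tool's axes as they then stand; what a row does not reach is not made up. A row lasts 1/10 s, in which the tool goes at most 50 mm and 8.59 degrees, less where a joint would pass 70% of its speed; a pose out of reach is approached as far as the arm can. A call is refused whole if a number of a shift passes 50 or a number of a turn 8.59, either way. A call with a gripper value outside its range is refused whole. OPENING is the opening, from -1 (shut) to 1 (fully open), set as the call begins (- or left out, the last holds). The fingers move at their own pace and stop on an object; FORCE is the grip in N (left out, the last holds). Time passes only in rows, so rows that do not move let the fingers close, or fill a call up. It gives the time, the measured TCP pose, the force and the opening at its end, in the units of the state.
- get_state(): the state, without advancing time (a new reading comes with each control period).
- read_camera(name): name is "scene" or "top"; returns a dict with "img" (420x560x3 uint8, red, green, blue), "fx", "fy", "cx", "cy" (pixels), "k1" (the pictures are not rectified: a ray, as slopes to the right and down, at radius r is drawn at 1 + k1 r^2 times it, then the intrinsics apply), "world_from_camera" (4x4, takes a point from camera to world coordinates). Camera axes: x right, y up, looking along -z (the intrinsics and any distortion apply to the point x, -y, -z); pixel columns grow to the right and rows downward; lengths in m; the calibration is good to about 2 mm. A picture is of the moment at which its call begins. There is no depth.
- close_job(): hands the job in, once; it reports no verdict.
The state is a dict: "t": time; "qpos": joint angles; "dq": joint speeds; "joint_efforts": joint torques, N m; "tool_pos": TCP position; "tool_rot": TCP orientation; "force": force on the tool from outside, world axes, zero at the start; "moment": the same for the moment, N m; "width": opening from 0.0 (shut) to 1.0 (fully open).
Only numpy, scipy, OpenCV 4.12 (cv2) and the standard library are available. Lean on these libraries where they do the work, as an engineer would, in place of code of your own. Each camera call takes 0.05 s, during which the arm holds its last target. There are 200 camera calls.

TASK

Put every canister on the counter into the open drawer, standing upright on the lane floor, the green ones in the green lane and the yellow ones in the yellow lane; the drawer only opens part way, so slide them back under the unit's top to make room. Then push the drawer fully home past its catch. Leave the soap bottle and the mug where they are.

Things in the scene. Friction and masses are not known exactly. Their poses are not given: they have to be found in the camera images.
- green1: green storage canister (may be absent): a closed square box 64 x 64 mm and 46 mm high with a thin white band round it, about 0.16 kg; a pale wooden grip block 22 x 22 mm and 26 mm high stands on its lid, centred 20 mm from the box's centre towards its -x side (block from 46 to 72 mm above the underside). Origin: centre of the underside, z up. It starts upright on the counter
- green1_grip (a point): centre of the grip block of green1 (59 mm above the canister's underside)
- green2: green storage canister (may be absent): a closed square box 64 x 64 mm and 46 mm high with a thin white band round it, about 0.16 kg; a pale wooden grip block 22 x 22 mm and 26 mm high stands on its lid, centred 20 mm from the box's centre towards its -x side (block from 46 to 72 mm above the underside). Origin: centre of the underside, z up. It starts upright on the counter
- green2_grip (a point): centre of the grip block of green2 (59 mm above the canister's underside)
- green3: green storage canister (may be absent): a closed square box 64 x 64 mm and 46 mm high with a thin white band round it, about 0.16 kg; a pale wooden grip block 22 x 22 mm and 26 mm high stands on its lid, centred 20 mm from the box's centre towards its -x side (block from 46 to 72 mm above the underside). Origin: centre of the underside, z up. It starts upright on the counter
- green3_grip (a point): centre of the grip block of green3 (59 mm above the canister's underside)
- yellow1: yellow storage canister (may be absent): a closed square box 64 x 64 mm and 46 mm high with a thin white band round it, about 0.16 kg; a pale wooden grip block 22 x 22 mm and 26 mm high stands on its lid, centred 20 mm from the box's centre towards its -x side (block from 46 to 72 mm above the underside). Origin: centre of the underside, z up. It starts upright on the counter
- yellow1_grip (a point): centre of the grip block of yellow1 (59 mm above the canister's underside)
- yellow2: yellow storage canister (may be absent): a closed square box 64 x 64 mm and 46 mm high with a thin white band round it, about 0.16 kg; a pale wooden grip block 22 x 22 mm and 26 mm high stands on its lid, centred 20 mm from the box's centre towards its -x side (block from 46 to 72 mm above the underside). Origin: centre of the underside, z up. It starts upright on the counter
- yellow2_grip (a point): centre of the grip block of yellow2 (59 mm above the canister's underside)
- yellow3: yellow storage canister (may be absent): a closed square box 64 x 64 mm and 46 mm high with a thin white band round it, about 0.16 kg; a pale wooden grip block 22 x 22 mm and 26 mm high stands on its lid, centred 20 mm from the box's centre towards its -x side (block from 46 to 72 mm above the underside). Origin: centre of the underside, z up. It starts upright on the counter
- yellow3_grip (a point): centre of the grip block of yellow3 (59 mm above the canister's underside)
- green_lane (a point): centre of the floor of the green lane, left (+y) of the drawer's two lanes (green floor, green patch on the drawer front); moves with the drawer. x runs back along the lane, y left, z up. Lane 210 mm long (x -105 inside of front, +105 back wall; room for three canisters in a row), 72 wide; its 6 mm walls rise 36 mm, the 15 mm thick front 38 mm over its floor, which is 22 mm above the counter
- yellow_lane (a point): centre of the floor of the yellow lane, right (-y) of the drawer's two lanes (yellow floor, yellow patch on the drawer front); moves with the drawer. x runs back along the lane, y left, z up. Lane 210 mm long (x -105 inside of front, +105 back wall; room for three canisters in a row), 72 wide; its 6 mm walls rise 36 mm, the 15 mm thick front 38 mm over its floor, which is 22 mm above the counter
- overhang (a point): middle of the lower front edge of the white drawer unit's fixed top, 110 mm above the counter, axes as the lanes'. The top is 12 mm thick and covers the lanes from this edge back. The unit is fixed, 186 mm wide, 234 mm deep behind this edge, faces the robot and is turned by up to 9 degrees
- drawer (a joint): how far the drawer is open, m: 0 fully home (front against the unit), starts 0.116 to 0.128, stop at 0.13; the drawer front's inner face is this far in front of the overhang's edge. It slides with about 4.5 N friction, so it stays where it is left, and a spring catch at about 4 to 10 mm open must be pushed over (10 to 12 N in all) before it seats against the stop
- handle (a point): middle of the drawer's steel bar handle, which runs 110 mm along the drawer's front, 35 mm in front of it, 42 mm above the counter (bar about 10 mm thick)
- soap: bystander: clear soap bottle, 60 mm across, 170 mm high, origin under its centre; leave alone
- mug: bystander: white mug, 80 mm across, 90 mm high, origin under its centre; leave alone
Things that resemble listed ones, but are neither listed nor needed, are in the scene too. What is shaped like the yellow1 but pink or red is not meant.

How it is judged:
By the outcome, as a careful person would: the job done as asked, in the order asked, and still so for the second after the job is handed in, with the robot touching nothing.
Of green1, green2, green3, yellow1, yellow2, yellow3 only 4 to 6 are there at a start; the rules pass over those that are not, and their reading is None.
At some moment in a run one of green1, green2, green3, yellow1, yellow2, yellow3 may be knocked a few centimetres aside while the robot is not near it.
Once in a run the grip may slacken for a moment while it holds something.
It also fails if it takes over 210 s, if anything falls off the work surface, if the arm or the gripper's body presses on something with over 40 N, if the wrist force passes 120 N, or if a joint passes its speed limit or range.

## Working session

There is one attempt and no reset: what is moved stays moved. The work goes in short steps, Python scripts to look and compute and a shell command to move; the robot and the scene stay as the last step left them, time stands still between calls to the robot, and variables do not carry over. Pictures are saved under pics/ and viewed, about 12 in all and at most 16, crops included, and the job is handed in when it is done.

```bash
mkdir -p pics; cat > h.py <<'E'
import numpy as np,cv2
from rig import *
from scipy.spatial.transform import Rotation as R
def shot(name,fn,crop=None,s=1):
    c=read_camera(name); im=c["img"][:,:,::-1]
    if crop: a,b,d,e=crop; im=im[b:e,a:d]
    cv2.imwrite("pics/"+fn,cv2.resize(np.ascontiguousarray(im),None,fx=s,fy=s,interpolation=cv2.INTER_CUBIC)); return c
def ray(c,u,v):
    x,y=(u-c["cx"])/c["fx"],(v-c["cy"])/c["fy"]; a,b=x,y
    for _ in range(20):
        f=1+c["k1"]*(a*a+b*b); a,b=x/f,y/f
    M=np.array(c["world_from_camera"]); return M[:3,3],M[:3,:3]@np.array([a,-b,-1])
def pt(c,u,v,z):
    o,d=ray(c,u,v); return o+d*(z-o[2])/d[2]
def proj(c,p):
    M=np.array(c["world_from_camera"]); q=M[:3,:3].T@(np.array(p)-M[:3,3])
    a,b=q[0]/-q[2],-q[1]/-q[2]; f=1+c["k1"]*(a*a+b*b)
    return np.array([a*f*c["fx"]+c["cx"],b*f*c["fy"]+c["cy"]])
def st():
    s=get_state(); print("t%.2f"%s["t"],"pos",np.round(s["tool_pos"],4),"F",np.round(s["force"],1),"w%.3f"%s["width"],"\n",np.round(R.from_rotvec(s["tool_rot"]).as_matrix(),3).tolist(),np.round(s["qpos"],2)); return s
E
python3 - <<'E'
from h import *
for n in("scene","top"):
    c=shot(n,n+"1.png",s=1.42); print(n,c["fx"],c["fy"],c["cx"],c["cy"],c["k1"],np.round(c["world_from_camera"],3).tolist())
    np.save(n+".npy",c,allow_pickle=True)
st(); print(grip_point_offset)
E
```

```text
scene 534.310326990683 534.310326990683 279.0607484014955 202.01771199022906 -0.20334841440549511 [[-0.778, -0.474, 0.412, 1.17], [0.628, -0.587, 0.511, 0.743], [-0.001, 0.656, 0.754, 1.215], [0.0, 0.0, 0.0, 1.0]]
top 459.0128571833973 459.0128571833973 278.3242868493369 214.6382507710382 -0.024680073337144087 [[-0.007, 0.99, -0.142, 0.363], [-1.0, -0.008, -0.007, -0.017], [-0.008, 0.142, 0.99, 1.355], [0.0, 0.0, 0.0, 1.0]]
t0.10 pos [ 0.1704 -0.4961  0.1907] F [-0.4 -0.3 -0.3] w1.000 
 [[-0.0, 0.946, 0.325], [0.001, 0.325, -0.946], [-1.0, 0.0, -0.002]] [-1.24  0.13 -0.04  1.41  0.    1.57]
0.0187
```

View pics/scene1.png

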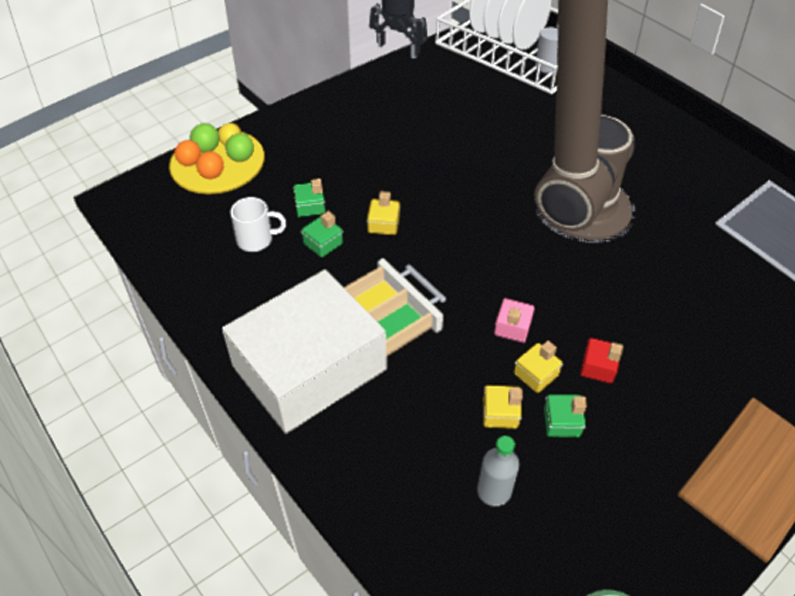

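View pics/top1.png

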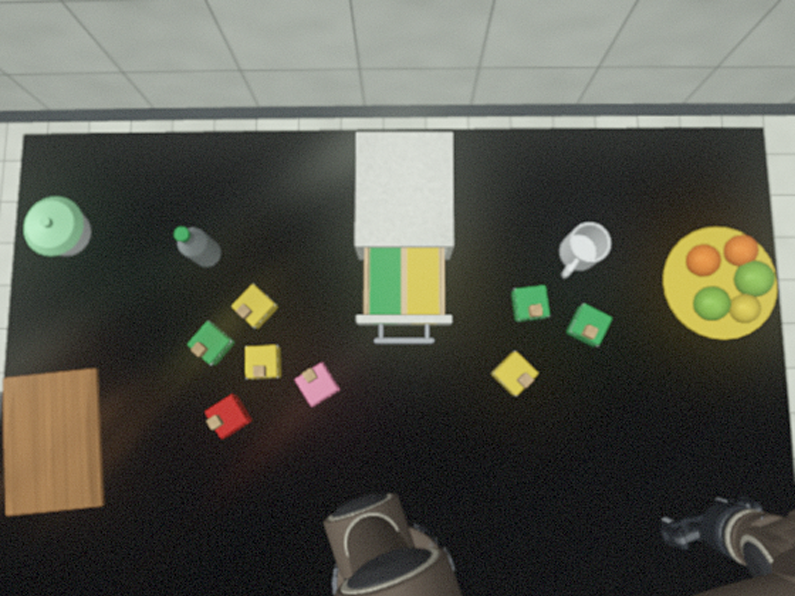

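Scene: six listed canisters are present. In 1.42x top-view pixels, the greens are at (210,343), (531,303) and (590,325), and the yellows at (254,306), (262,362) and (515,373). Pink (317,384), red (228,416) and the green dome at (58,226) are decoys. I'll confirm with one enlarged crop and fit the poses.

```bash
cat > fit.py <<'E'
from h import *
from scipy.optimize import minimize
def box(x0,x1,y0,y1,z0,z1): return np.array([[x,y,z] for x in(x0,x1) for y in(y0,y1) for z in(z0,z1)],float)
BOX=box(-.032,.032,-.032,.032,0,.046); BLK=box(-.031,-.009,-.011,.011,.046,.072)
def hull(c,P,x,y,a,z=0):
    Q=P@np.array([[np.cos(a),np.sin(a),0],[-np.sin(a),np.cos(a),0],[0,0,1]])+[x,y,z]
    return cv2.convexHull(np.array([proj(c,p) for p in Q],np.float32))[:,0]
def ren(hs,o,S,k=8):
    m=np.zeros((S*k,S*k),np.uint8)
    for h in hs: cv2.fillConvexPoly(m,np.round(((h-o+.5)*k-.5)*16).astype(np.int32),255,shift=4)
    return cv2.resize(m,(S,S),interpolation=cv2.INTER_AREA)/255.
def masks(c):
    h=cv2.cvtColor(c["img"],cv2.COLOR_RGB2HSV).astype(int); H,S,V=h[...,0],h[...,1],h[...,2]
    ok=(S>70)&(V>70)
    return {"g":ok&(H>42)&(H<90),"y":ok&(H>21)&(H<=36)&(S>130),"b":(V>110)&(H>6)&(H<=20)&(S>60)&(S<160)}
def fit(cams,col,seed,z=0,S=48):
    """seed: xy guess. cams: list of cams"""
    D=[]
    for c in cams:
        M=masks(c); o=np.round(proj(c,[*seed,z+.03]))-S//2; sl=(slice(int(o[1]),int(o[1])+S),slice(int(o[0]),int(o[0])+S))
        D.append((c,o,cv2.GaussianBlur((M[col][sl]|M["b"][sl]).astype(float),(0,0),1),cv2.GaussianBlur(M["b"][sl].astype(float),(0,0),1)))
    def cost(p):
        e=0
        for c,o,m,b in D:
            hb=hull(c,BOX,*p,z);hk=hull(c,BLK,*p,z)
            r=cv2.GaussianBlur(ren([hb,hk],o,S),(0,0),1);k=cv2.GaussianBlur(ren([hk],o,S),(0,0),1)
            w=cv2.dilate((r>.1).astype(np.uint8),np.ones((9,9)))
            e+=((r-m)**2*w).sum()+2*((k-b)**2*w).sum()
        return e
    p=min(([*seed,a] for a in np.arange(-np.pi,np.pi,np.pi/12)),key=cost)
    for _ in range(2):
        r=minimize(cost,p,method="Nelder-Mead",options=dict(initial_simplex=np.array(p)+[[0,0,0],[.008,0,0],[0,.008,0],[0,0,.2]],xatol=1e-4,fatol=.01)); p=r.x
    return p,r.fun
E
python3 - <<'E'
from fit import *
s=np.load("scene.npy",allow_pickle=True).item();t=np.load("top.npy",allow_pickle=True).item()
for n,col,u,v in[("yA","y",254,306),("gB","g",210,343),("yC","y",262,362),("gD","g",531,303),("gE","g",590,325),("yF","y",515,373)]:
    x=pt(t,u/1.42,v/1.42,.04)[:2]
    for k,cams in(("t",[t]),("s",[s]),("ts",[t,s])):
        p,e=fit(cams,col,x); print(n,k,np.round(p[:2],4),"yaw %.1f err %.1f"%(np.degrees(p[2]),e))
im=t["img"][80:310,120:440,::-1]; cv2.imwrite("pics/c1.png",cv2.resize(im,None,fx=2.5,fy=2.5,interpolation=cv2.INTER_CUBIC))
im=t["img"][80:250,240:330,::-1]; cv2.imwrite("pics/c2.png",cv2.resize(im,None,fx=3.5,fy=3.5,interpolation=cv2.INTER_CUBIC))
print("soap",pt(t,213/1.42,258/1.42,0),"mug",pt(t,583/1.42,253/1.42,0.045))
E
```

```text
yA t [0.5538 0.2839] yaw -42.1 err 39.2
yA s [0.5511 0.2844] yaw -44.2 err 25.6
yA ts [0.5524 0.2841] yaw -42.9 err 74.9
gB t [0.4782 0.3721] yaw -40.4 err 34.0
gB s [0.4751 0.373 ] yaw -43.1 err 30.1
gB ts [0.4765 0.3729] yaw -42.1 err 77.1
yC t [0.4402 0.264 ] yaw 0.9 err 32.8
yC s [0.4343 0.2645] yaw 3.9 err 34.0
yC ts [0.4373 0.2647] yaw 3.5 err 101.1
gD t [ 0.556  -0.2862] yaw 6.3 err 33.9
gD s [ 0.5525 -0.2862] yaw 4.1 err 65.4
gD ts [ 0.5543 -0.2858] yaw 5.5 err 111.8
gE t [ 0.5102 -0.4056] yaw -28.7 err 37.3
gE s [ 0.5054 -0.4086] yaw -33.0 err 123.3
gE ts [ 0.5086 -0.4068] yaw -29.4 err 186.3
yF t [ 0.4122 -0.25  ] yaw 43.4 err 30.4
yF s [ 0.4083 -0.2498] yaw 44.8 err 9.7
yF ts [ 0.4105 -0.2494] yaw 44.3 err 52.5
soap [0.66115465 0.37926157 0.        ] mug [ 0.65512247 -0.3948105   0.045     ]
```

View pics/c1.png

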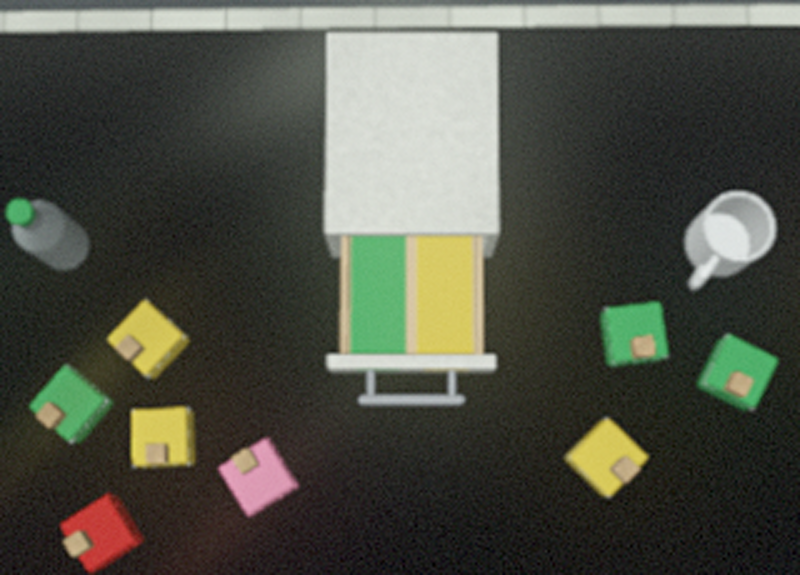

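View pics/c2.png

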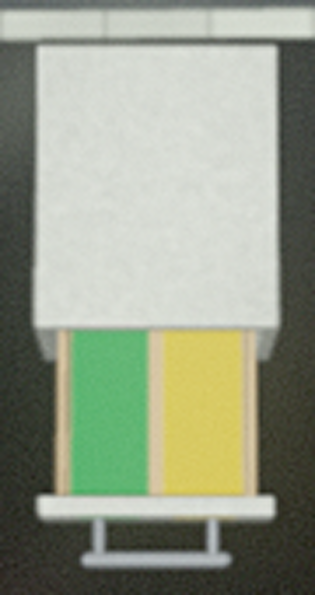

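The crop confirms it: three green and three yellow boxes with blocks, while pink (258,475) and red (100,533) are different. The unit looks almost square to the base. Next I'll compute the drawer geometry.

```bash
python3 - <<'E'
from h import *
t=np.load("top.npy",allow_pickle=True).item()
for n,u,v,z in[("topFL",33,327,.122),("topFR",279,327,.122),("topBL",38,45,.122),("topBR",276,45,.122),("frontL in",38,497,.06),("frontR in",274,497,.06),("front out",156,519,.06),("gL mid",71,410,.022),("gR",148,410,.022),("yL",165,410,.022),("yR",243,410,.022),("g back",110,345,.022),("wallL top out",56,420,.058),("wallR top out",257,420,.058),("handle L",82,560,.047),("handle R",230,560,.047)]:
    print(n,np.round(pt(t,240+(u+.5)/3.5-.5,80+(v+.5)/3.5-.5,z),4))
# line fit of floor edges: centroid of green & yellow per row
h=cv2.cvtColor(t["img"],cv2.COLOR_RGB2HSV).astype(int); ok=(h[...,1]>90)&(h[...,2]>70)
for nm,lo,hi in(("g",42,90),("y",21,36)):
    P=[]
    for v in range(178,219):
        us=np.where(ok[v,250:325]&(h[v,250:325,0]>lo)&(h[v,250:325,0]<=hi))[0]+250
        if len(us)>15: P.append(pt(t,(us.min()+us.max())/2,v,.022)[:2])
    P=np.array(P); k=np.polyfit(P[:,0],P[:,1],1); print(nm,"yaw",np.degrees(np.arctan(k[0])),"y at x.6",np.polyval(k,.6),len(P))
E
```

```text
topFL [0.656  0.0706 0.122 ]
topFR [ 0.6543 -0.1226  0.122 ]
topBL [0.8893 0.0671 0.122 ]
topBR [ 0.8873 -0.125   0.122 ]
frontL in [0.5292 0.0706 0.06  ]
frontR in [ 0.5277 -0.1211  0.06  ]
front out [ 0.5105 -0.0251  0.06  ]
gL mid [0.6078 0.0455 0.022 ]
gR [ 0.6073 -0.0194  0.022 ]
yL [ 0.6071 -0.0337  0.022 ]
yR [ 0.6066 -0.0994  0.022 ]
g back [0.6635 0.0124 0.022 ]
wallL top out [0.593  0.0561 0.058 ]
wallR top out [ 0.5916 -0.1085  0.058 ]
handle L [0.4788 0.0355 0.047 ]
handle R [ 0.4778 -0.0852  0.047 ]
g yaw -0.2705547430749605 y at x.6 0.012872162872420701 41
y yaw -0.4679908625176011 y at x.6 -0.06534332460381657 41
```

```bash
cat >> fit.py <<'E'
SEED={"yF":(.4105,-.2494),"gD":(.5543,-.2858),"gE":(.5086,-.4068),"yC":(.4373,.2647),"yA":(.5524,.2841),"gB":(.4765,.3729)}
def look(names):
    t=read_camera("top"); s=read_camera("scene"); np.save("top.npy",t,allow_pickle=True); np.save("scene.npy",s,allow_pickle=True)
    out={}
    for n in names:
        p,e=fit([t,s],n[0],SEED[n]); a=p[2]; b=p[:2]-.02*np.array([np.cos(a),np.sin(a)])
        print(n,np.round(p[:2],4),"yaw %.1f err %.0f"%(np.degrees(a),e),"block",np.round(b,4)); out[n]=(*b,np.degrees(a)+180)
    return out
def plan(x,y,z,psi):
    s=get_state(); M=R.from_rotvec(s["tool_rot"]).as_matrix(); p=np.array(s["tool_pos"])
    c=np.degrees(np.arctan2(M[1,1],M[0,1])); turn=(c-psi+180)%360-180; a=np.radians(psi)
    d=np.array([x,y,z])-p; yt=np.array([np.cos(a),np.sin(a)]); zt=np.array([-np.sin(-a)*-1*-1*-1,0])
    zt=np.cross([0,0,-1],[yt[0],yt[1],0])[:2]
    print("t%.2f"%s["t"],"at",np.round(p,4),"psi %.1f"%c,"tilt",np.round(M[:2,0],3),"F",np.round(s["force"],1),"w%.2f"%s["width"],"q",np.round(s["qpos"],2))
    print("turn %.1f then shift x %.1f y %.1f z %.1f"%(turn,-1e3*d[2],1e3*d[:2]@yt,1e3*d[:2]@zt))
E
sed -i '/zt=np.array(\[-np.sin/s/; zt=.*//' fit.py
r='[[0,0,0],[-8.5,0,0]]'
python3 -m crank '[[[0,0,0],[-8.5,0,0]],[[0,0,0],[-8.5,0,0]],[[0,0,0],[-8.5,0,0]],[[0,0,0],[-8.5,0,0]],[[0,0,0],[-8.5,0,0]],[[0,0,0],[-8.5,0,0]],[[0,0,0],[-8.5,0,0]],[[0,0,0],[-8.5,0,0]]]' 1 60
python3 -m crank '[[[0,0,0],[-8.5,0,0]],[[0,0,0],[-8.5,0,0]],[[0,0,0],[-8.5,0,0]],[[0,0,0],[-8.5,0,0]],[[0,0,0],[-8.5,0,0]],[[0,0,0],[-8.5,0,0]],[[0,0,0],[-8.5,0,0]],[[0,0,0],[-8.5,0,0]]]' 
python3 -m crank '[[[0,0,0],[-8.5,0,0]],[[0,0,0],[-8.5,0,0]],[[0,0,0],[-8.5,0,0]],[[0,0,0],[-8.5,0,0]],[[0,0,0],[-8.5,0,0]],[[0,0,0],[-8.5,0,0]],[[0,0,0],[-8.5,0,0]],[[0,0,0],[-8.5,0,0]]]' 
python3 -c "
from fit import *
plan(.3962,-.2634,.12,224.3)"
```

```text
t: 0.9
tool_pos: [0.1704, -0.4963, 0.1909]
tool_rot: [0.038, 1.571, -0.036]
force: [-0.3, -0.6, -0.4]
width: 0.997
t: 1.7
tool_pos: [0.1704, -0.4963, 0.1909]
tool_rot: [-0.885, 1.383, 0.887]
force: [-0.9, 0.7, 0.1]
width: 1.003
t: 2.5
tool_pos: [0.1704, -0.4963, 0.1909]
tool_rot: [-1.74, 0.75, 1.741]
force: [0.2, 1.1, 0.3]
width: 0.999
t2.50 at [ 0.1704 -0.4963  0.1909] psi -136.7 tilt [-0.     0.001] F [0.2 1.1 0.3] w1.00 q [-1.24  0.13 -0.04  1.41 -0.   -2.  ]
turn -1.0 then shift x 70.9 y -324.2 z 9.0
```

```bash
python3 -m crank '[[[5,-40.5,1.1],[-1,0,0]],[[5,-40.5,1.1],[0,0,0]],[[9,-40.5,1.1],[0,0,0]],[[9,-40.5,1.1],[0,0,0]],[[10,-40.5,1.1],[0,0,0]],[[10,-40.5,1.1],[0,0,0]],[[11,-40.5,1.1],[0,0,0]],[[11,-40.5,1.1],[0,0,0]]]'
python3 -c "
from fit import *
plan(.3962,-.2634,.048,224.3)"
```

```text
t: 3.3
tool_pos: [0.3989, -0.2643, 0.1208]
tool_rot: [-1.748, 0.743, 1.748]
force: [-0.0, 0.0, 0.0]
width: 1.0
t3.30 at [ 0.3989 -0.2643  0.1208] psi -136.0 tilt [-0.  0.] F [-0.  0.  0.] w1.00 q [-0.59  0.05 -0.28  1.24 -0.   -1.35]
turn -0.3 then shift x 72.8 y 1.3 z 2.5
```

```bash
python3 -m crank '[[[10,1.3,2.5],[0,0,0]],[[12,0,0],[0,0,0]],[[12,0,0],[0,0,0]],[[12,0,0],[0,0,0]],[[12,0,0],[0,0,0]],[[10,0,0],[0,0,0]],[[5,0,0],[0,0,0]],[[0,0,0],[0,0,0]]]'
python3 -m crank '[[[0,0,0],[0,0,0]],[[0,0,0],[0,0,0]],[[0,0,0],[0,0,0]],[[0,0,0],[0,0,0]],[[0,0,0],[0,0,0]],[[0,0,0],[0,0,0]],[[0,0,0],[0,0,0]],[[0,0,0],[0,0,0]]]' -1 60
python3 -m crank '[[[-5,0,0],[0,0,0]],[[-10,0,0],[0,0,0]],[[-15,0,0],[0,0,0]],[[-15,0,0],[0,0,0]],[[-20,0,0],[0,0,0]],[[-20,0,0],[0,0,0]],[[-12,0,0],[0,0,0]],[[-10,0,0],[0,0,0]]]'
python3 -c "
from fit import *
shot('scene','p1.png',(180,80,420,260),3)
plan(.575,-.065,.155,179.5)"
```

```text
t: 4.1
tool_pos: [0.3949, -0.2649, 0.0476]
tool_rot: [-1.746, 0.743, 1.749]
force: [-0.1, 0.1, 0.2]
width: 0.999
t: 4.9
tool_pos: [0.3955, -0.2649, 0.0484]
tool_rot: [-1.748, 0.743, 1.748]
force: [0.0, -0.3, 0.3]
width: -0.003
t: 5.7
tool_pos: [0.3958, -0.2651, 0.1568]
tool_rot: [-1.749, 0.743, 1.747]
force: [0.2, 0.2, 0.2]
width: 0.002
t5.75 at [ 0.3962 -0.2654  0.1579] psi -136.0 tilt [ 0.002 -0.002] F [ 1.1 -0.5  0.9] w-0.00 q [-0.59  0.03 -0.21  1.32  0.   -1.36]
turn 44.5 then shift x 2.9 y -177.0 z 201.9
```

View pics/p1.png

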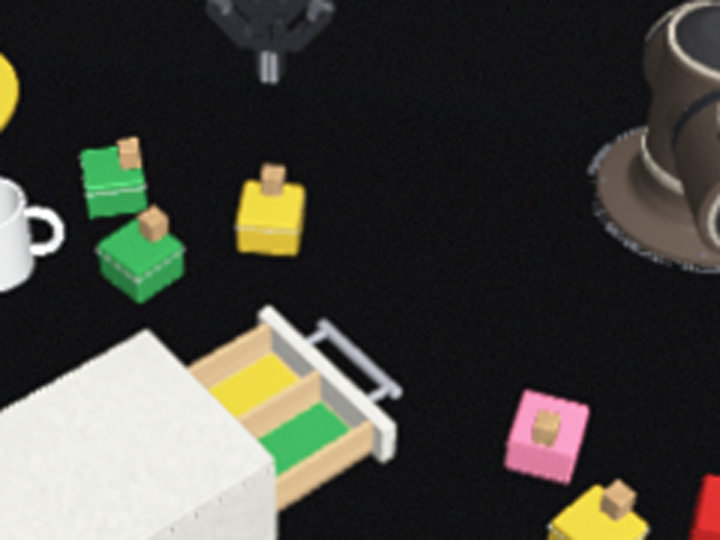

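The grasp missed: the fingers are fully shut and the yellow canister is still standing at crop (270,215). I'll re-measure and check the projected tool tip.

```bash
python3 -c "
from fit import *
look(SEED)
s=np.load('scene.npy',allow_pickle=True).item();t=np.load('top.npy',allow_pickle=True).item()
p=get_state()['tool_pos']; print(p,'tip in crop',(proj(s,p)-[180,80])*3, 'top',proj(t,p))
for b in ([.3962,-.2634,.072],):print('block in crop',(proj(s,b)-[180,80])*3)
im=t['img'][200:290,300:450,::-1]; cv2.imwrite('pics/t2.png',cv2.resize(im,None,fx=5,fy=5,interpolation=cv2.INTER_CUBIC))
"
```

```text
yF [ 0.4106 -0.2494] yaw 44.1 err 48 block [ 0.3963 -0.2633]
gD [ 0.5544 -0.2856] yaw 5.9 err 110 block [ 0.5345 -0.2876]
gE [ 0.5097 -0.4031] yaw -25.6 err 594 block [ 0.4917 -0.3945]
yC [0.4369 0.2648] yaw 3.8 err 99 block [0.4169 0.2634]
yA [0.5524 0.2842] yaw -43.5 err 75 block [0.5379 0.2979]
gB [0.4765 0.373 ] yaw -41.6 err 76 block [0.4615 0.3863]
[ 0.39570881 -0.26505869  0.15568254] tip in crop [268.29071147 108.92611183] top [377.22793108 266.96422151]
block in crop [269.95470042 170.69862708]
```

View pics/t2.png

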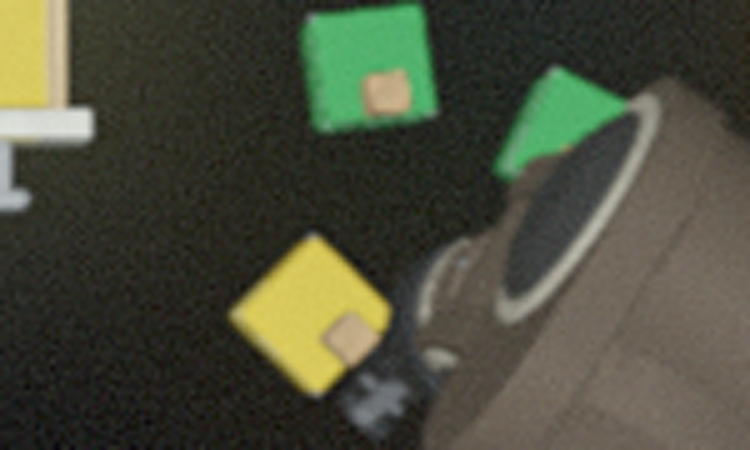

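The fingertip shows 10 px (scene) and 13 px (top) off its reported place, so the reported tool position and the cameras disagree. I'll triangulate it.

```bash
python3 -c "
from fit import *
s=np.load('scene.npy',allow_pickle=True).item();t=np.load('top.npy',allow_pickle=True).item()
o1,d1=ray(s,180+268/3,80+80/3);o2,d2=ray(t,375,280)
a=np.linalg.lstsq(np.stack([d1,-d2],1),o2-o1,rcond=None)[0]
print(o1+d1*a[0],o2+d2*a[1],get_state()['tool_pos'])
print(np.linalg.inv(t['world_from_camera'])@[0,0,0,1])
print('base',proj(s,[0,0,0]),proj(t,[0,0,0]),proj(s,[0,0,0])*1.42)
"
```

```text
[ 0.38627124 -0.27699656  0.18134217] [ 0.36225497 -0.25385956  0.17671758] [ 0.39570881 -0.26505869  0.15568254]
[-0.00433718 -0.55172435 -1.28943591  1.        ]
base [410.73718777 144.85321269] [276.78731543 410.15335962] [583.24680663 205.69156203]
```

```bash
python3 -c "
from fit import *
s=np.load('scene.npy',allow_pickle=True).item();t=np.load('top.npy',allow_pickle=True).item()
p=np.array(get_state()['tool_pos']);out=[]
for c,(a,b) in((s,(225,50)),(t,(335,225))):
    k=8 if c is s else 8
    im=cv2.resize(np.ascontiguousarray(c['img'][b:b+70,a:a+48+0,::-1]),None,fx=8,fy=8,interpolation=cv2.INTER_CUBIC)
    im=np.clip(im.astype(float)*1.8,0,255).astype(np.uint8)
    for z in(0,.02,.05,.1):
        u=((proj(c,p+[0,0,z])-[a,b]+.5)*8).astype(int); cv2.drawMarker(im,tuple(map(int,u)),(0,0,255) if z==0 else (255,255,0),cv2.MARKER_CROSS,12,1); print(u)
    out.append(im)
cv2.imwrite('pics/g.png',np.hstack(out)); print(out[0].shape)
"
```

```text
[359 534]
[358 494]
[357 432]
[355 325]
[341 339]
[354 337]
[374 335]
[410 329]
(560, 384, 3)
```

View pics/g.png

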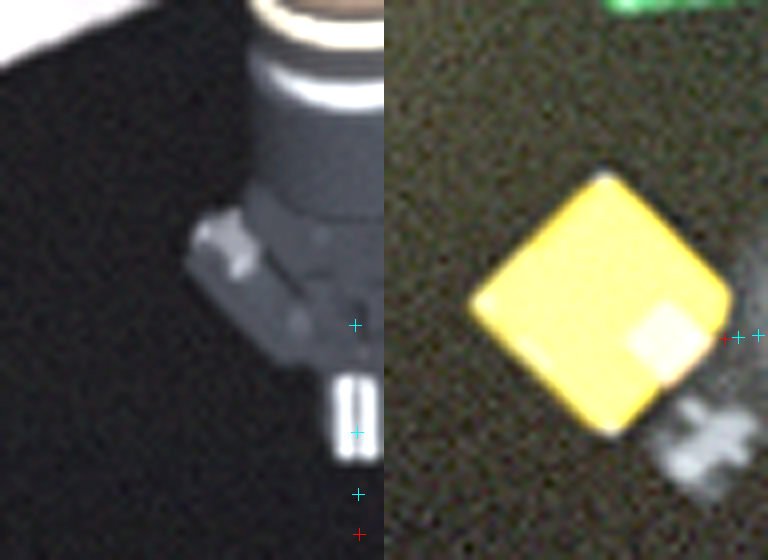

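Scene: the shut tips end at left-half (357,460), but the reported TCP projects to (359,534). So the tips look about 36 mm higher than reported, or horizontally offset along the view direction. A slow touch on bare counter will tell which.

```bash
python3 -m crank '[[[0,30,0],[0,0,0]],[[0,35,0],[0,0,0]],[[20,0,0],[0,0,0]],[[25,0,0],[0,0,0]],[[30,0,0],[0,0,0]],[[30,0,0],[0,0,0]],[[25,0,0],[0,0,0]],[[10,0,0],[0,0,0]]]'
python3 -c "
from fit import *
s=shot('scene','x.png'); p=np.array(get_state()['tool_pos']); a,b=np.round(proj(s,p)-[35,45]).astype(int)
im=cv2.resize(np.ascontiguousarray(s['img'][b:b+70,a:a+70,::-1]),None,fx=8,fy=8,interpolation=cv2.INTER_CUBIC)
im=np.clip(im.astype(float)*1.8,0,255).astype(np.uint8)
for z in(0,.036):
    u=((proj(s,p+[0,0,z])-[a,b]+.5)*8).astype(int); cv2.drawMarker(im,tuple(map(int,u)),(0,0,255),cv2.MARKER_CROSS,12,1); print(u)
cv2.imwrite('pics/g2.png',im); print(a,b); st()
"
```

```text
t: 6.65
tool_pos: [0.3466, -0.3082, 0.012]
tool_rot: [-1.742, 0.741, 1.752]
force: [-0.0, 0.2, 0.3]
width: 0.003
[280 364]
[279 299]
239 92
t6.70 pos [ 0.3467 -0.3082  0.0119] F [ 0.3  0.8 -1.4] w0.003 
 [[-0.004, -0.72, -0.694], [0.004, -0.694, 0.72], [-1.0, 0.0, 0.006]] [-0.73  0.08 -0.49  1.    0.   -1.49]
```

View pics/g2.png

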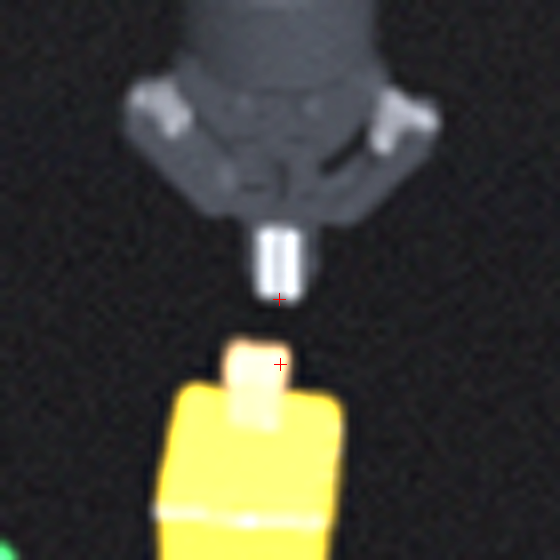

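```bash
Z='[0,0,0]'
python3 -m crank '[[[3,0,0],[0,0,0]],[[3,0,0],[0,0,0]],[[2,0,0],[0,0,0]],[[1,0,0],[0,0,0]],[[1,0,0],[0,0,0]],[[0,0,0],[0,0,0]],[[0,0,0],[0,0,0]],[[0,0,0],[0,0,0]]]'
python3 -m crank '[[[2,0,0],[0,0,0]],[[1,0,0],[0,0,0]],[[0,0,0],[0,0,0]],[[0,0,0],[0,0,0]],[[0,0,0],[0,0,0]],[[0,0,0],[0,0,0]],[[0,0,0],[0,0,0]],[[0,0,0],[0,0,0]]]'
python3 -m crank '[[[1,0,0],[0,0,0]],[[1,0,0],[0,0,0]],[[0,0,0],[0,0,0]],[[0,0,0],[0,0,0]],[[0,0,0],[0,0,0]],[[0,0,0],[0,0,0]],[[0,0,0],[0,0,0]],[[0,0,0],[0,0,0]]]'
```

```text
t: 7.5
tool_pos: [0.3488, -0.3101, 0.0055]
tool_rot: [-1.748, 0.743, 1.748]
force: [-0.6, 0.3, -0.4]
width: 0.0
t: 8.3
tool_pos: [0.3487, -0.3101, 0.0024]
tool_rot: [-1.748, 0.743, 1.748]
force: [-0.2, -0.8, -0.1]
width: 0.003
t: 9.1
tool_pos: [0.3487, -0.3101, 0.0004]
tool_rot: [-1.748, 0.743, 1.748]
force: [0.1, -0.2, 0.0]
width: -0.004
```

```bash
python3 -m crank '[[[1,0,0],[0,0,0]],[[1,0,0],[0,0,0]],[[1,0,0],[0,0,0]],[[0,0,0],[0,0,0]],[[0,0,0],[0,0,0]],[[0,0,0],[0,0,0]],[[0,0,0],[0,0,0]],[[0,0,0],[0,0,0]]]'
python3 -m crank '[[[1,0,0],[0,0,0]],[[1,0,0],[0,0,0]],[[1,0,0],[0,0,0]],[[0,0,0],[0,0,0]],[[0,0,0],[0,0,0]],[[0,0,0],[0,0,0]],[[0,0,0],[0,0,0]],[[0,0,0],[0,0,0]]]'
```

```text
t: 9.9
tool_pos: [0.3487, -0.31, -0.0026]
tool_rot: [-1.748, 0.743, 1.748]
force: [0.4, 0.3, -0.2]
width: 0.002
t: 10.7
tool_pos: [0.3487, -0.31, -0.0056]
tool_rot: [-1.748, 0.743, 1.748]
force: [-0.5, 0.6, -0.1]
width: 0.0
```

```bash
python3 -m crank '[[[4,0,0],[0,0,0]],[[4,0,0],[0,0,0]],[[4,0,0],[0,0,0]],[[3,0,0],[0,0,0]],[[2,0,0],[0,0,0]],[[0,0,0],[0,0,0]],[[0,0,0],[0,0,0]],[[0,0,0],[0,0,0]]]'
python3 -m crank '[[[1,0,0],[0,0,0]],[[1,0,0],[0,0,0]],[[1,0,0],[0,0,0]],[[0,0,0],[0,0,0]],[[0,0,0],[0,0,0]],[[0,0,0],[0,0,0]],[[0,0,0],[0,0,0]],[[0,0,0],[0,0,0]]]'
python3 -m crank '[[[1,0,0],[0,0,0]],[[1,0,0],[0,0,0]],[[1,0,0],[0,0,0]],[[0,0,0],[0,0,0]],[[0,0,0],[0,0,0]],[[0,0,0],[0,0,0]],[[0,0,0],[0,0,0]],[[0,0,0],[0,0,0]]]'
python3 -c "
from fit import *
s=shot('scene','x.png'); p=np.array(get_state()['tool_pos']); a,b=np.round(proj(s,[p[0],p[1],0])-[35,45]).astype(int)
im=cv2.resize(np.ascontiguousarray(s['img'][b:b+70,a:a+70,::-1]),None,fx=8,fy=8,interpolation=cv2.INTER_CUBIC)
im=np.clip(im.astype(float)*1.8,0,255).astype(np.uint8)
for z in(0,.01):
    u=((proj(s,[p[0],p[1],z])-[a,b]+.5)*8).astype(int); cv2.drawMarker(im,tuple(map(int,u)),(0,0,255),cv2.MARKER_CROSS,12,1); print(u)
cv2.imwrite('pics/g3.png',im); print(a,b); st()
"
```

```text
t: 11.5
tool_pos: [0.3488, -0.3101, -0.0224]
tool_rot: [-1.748, 0.743, 1.748]
force: [-0.5, 0.1, 0.2]
width: 0.004
t: 12.3
tool_pos: [0.3487, -0.3101, -0.0256]
tool_rot: [-1.748, 0.743, 1.748]
force: [-0.6, -0.5, -0.5]
width: -0.005
t: 13.1
tool_pos: [0.3487, -0.3101, -0.0286]
tool_rot: [-1.748, 0.743, 1.748]
force: [0.4, 0.4, 0.1]
width: -0.001
[282 361]
[281 343]
238 95
t13.15 pos [ 0.3487 -0.31   -0.0286] F [ 0.  -0.5  0.1] w0.004 
 [[0.0, -0.72, -0.694], [-0.0, -0.694, 0.72], [-1.0, -0.0, -0.0]] [-0.73  0.12 -0.55  0.9   0.   -1.49]
```

View pics/g3.png

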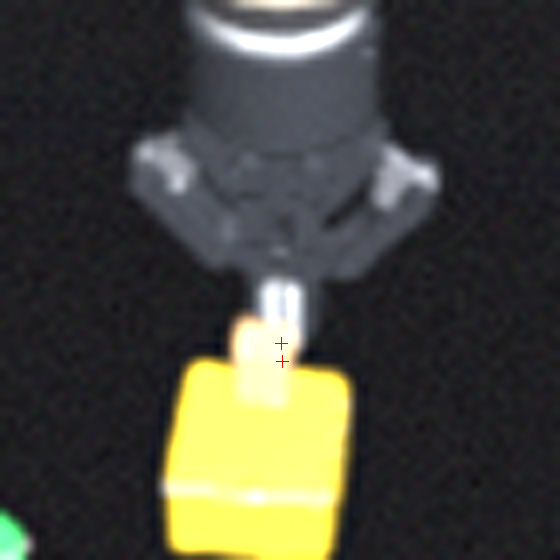

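```bash
for i in 1 2 3; do python3 -m crank '[[[1,0,0],[0,0,0]],[[1,0,0],[0,0,0]],[[1,0,0],[0,0,0]],[[0,0,0],[0,0,0]],[[0,0,0],[0,0,0]],[[0,0,0],[0,0,0]],[[0,0,0],[0,0,0]],[[0,0,0],[0,0,0]]]' | egrep 'pos|force'; done
```

```text
tool_pos: [0.3487, -0.31, -0.0316]
force: [0.1, 0.0, -0.0]
tool_pos: [0.3487, -0.3101, -0.0346]
force: [-0.2, -0.3, -0.1]
tool_pos: [0.3487, -0.31, -0.0376]
force: [-0.5, -0.2, 0.7]
```

```bash
for i in 1 2 3; do python3 -m crank '[[[0.7,0,0],[0,0,0]],[[0.7,0,0],[0,0,0]],[[0,0,0],[0,0,0]],[[0,0,0],[0,0,0]],[[0,0,0],[0,0,0]],[[0,0,0],[0,0,0]],[[0,0,0],[0,0,0]],[[0,0,0],[0,0,0]]]' | egrep 'pos|force'; done
```

```text
tool_pos: [0.3487, -0.31, -0.039]
force: [-0.1, -0.0, -0.5]
tool_pos: [0.3488, -0.3101, -0.0399]
force: [-1.4, 1.4, 6.8]
tool_pos: [0.3488, -0.3102, -0.0399]
force: [-4.0, 5.2, 19.3]
```

Contact came at reported z = -0.040, so the tips really stand 40 mm above the reported TCP, with no visible horizontal offset. I'll correct for that from here on.

```bash
sed -i 's/p=np.array(s\["tool_pos"\]);*$/p=np.array(s["tool_pos"])+[0,0,.04]/' fit.py; grep -n "0,0,.04" fit.py
python3 -m crank '[[[-20,0,0],[0,0,0]],[[-25,0,0],[0,0,0]],[[-25,0,0],[0,0,0]],[[-30,0,0],[0,0,0]],[[0,-25,0],[0,0,0]],[[0,-36,0],[0,0,0]],[[0,0,0],[0,0,0]],[[0,0,0],[0,0,0]]]' 1
python3 -c "
from fit import *
plan(.3962,-.2634,.048,224.3)"
```

```text
43:    s=get_state(); M=R.from_rotvec(s["tool_rot"]).as_matrix(); p=np.array(s["tool_pos"])+[0,0,.04]
t: 18.75
tool_pos: [0.3928, -0.2672, 0.0581]
tool_rot: [-1.749, 0.742, 1.75]
force: [-0.3, 0.1, -1.5]
width: 0.999
t18.75 at [ 0.3928 -0.2672  0.0981] psi -135.9 tilt [-0. -0.] F [-0.3  0.1 -1.5] w1.00 q [-0.6   0.07 -0.4   1.1  -0.   -1.37]
turn -0.2 then shift x 50.1 y -5.1 z 0.4
```

```bash
python3 -m crank '[[[5,-5,0],[0,0,0]],[[10,0,0],[0,0,0]],[[10,0,0],[0,0,0]],[[10,0,0],[0,0,0]],[[10,0,0],[0,0,0]],[[5,0,0],[0,0,0]],[[0,0,0],[0,0,0]],[[0,0,0],[0,0,0]]]'
python3 -m crank '[[[0,0,0],[0,0,0]],[[0,0,0],[0,0,0]],[[0,0,0],[0,0,0]],[[0,0,0],[0,0,0]],[[0,0,0],[0,0,0]],[[0,0,0],[0,0,0]],[[0,0,0],[0,0,0]],[[0,0,0],[0,0,0]]]' -1 60
python3 -m crank '[[[-5,0,0],[0,0,0]],[[-10,0,0],[0,0,0]],[[-15,0,0],[0,0,0]],[[-15,0,0],[8.5,0,0]],[[-20,0,0],[8.5,0,0]],[[-20,0,0],[8.5,0,0]],[[-12,0,0],[8.5,0,0]],[[-10,0,0],[8.5,0,0]]]'
python3 -c "
from fit import *
plan(.57,-.065,.155,179.5)"
```

```text
t: 19.55
tool_pos: [0.3963, -0.2643, 0.0083]
tool_rot: [-1.748, 0.743, 1.748]
force: [0.1, -0.1, -0.2]
width: 1.003
t: 20.35
tool_pos: [0.3963, -0.2643, 0.0084]
tool_rot: [-1.748, 0.743, 1.748]
force: [-1.1, 0.4, 3.7]
width: 0.244
t: 21.15
tool_pos: [0.3965, -0.2644, 0.1168]
tool_rot: [-1.224, 1.2, 1.222]
force: [-0.1, 0.1, -1.4]
width: 0.244
t21.15 at [ 0.3965 -0.2644  0.1568] psi -178.9 tilt [ 0.001 -0.001] F [-0.1  0.1 -1.4] w0.24 q [-0.59  0.04 -0.29  1.23  0.   -0.61]
turn 1.6 then shift x 1.8 y -171.8 z 200.9
```

```bash
python3 -m crank '[[[0,-22,25],[1.6,0,0]],[[0,-21,25],[0,0,0]],[[0,-21,25],[0,0,0]],[[0,-21,25],[0,0,0]],[[0,-22,25],[0,0,0]],[[0,-22,26],[0,0,0]],[[0,-22,26],[0,0,0]],[[0,-21,24],[0,0,0]]]'
python3 -m crank '[[[0,0,0],[0,0,0]],[[0,0,0],[0,0,0]],[[0,0,0],[0,0,0]],[[0,0,0],[0,0,0]],[[0,0,0],[0,0,0]],[[0,0,0],[0,0,0]],[[0,0,0],[0,0,0]],[[0,0,0],[0,0,0]]]'
python3 -c "
from fit import *
plan(.57,-.065,.0705,179.5)
shot('top','d1.png',(230,120,350,220),5)
"
```

```text
t: 21.95
tool_pos: [0.5688, -0.0617, 0.1156]
tool_rot: [-1.208, 1.21, 1.208]
force: [0.1, -0.7, -1.6]
width: 0.24
t: 22.75
tool_pos: [0.5679, -0.0633, 0.1153]
tool_rot: [-1.207, 1.211, 1.207]
force: [0.0, -0.6, -2.1]
width: 0.242
t22.75 at [ 0.5679 -0.0633  0.1553] psi 179.8 tilt [ 0. -0.] F [ 0.  -0.6 -2.1] w0.24 q [-0.11  0.22 -0.09  1.26  0.   -0.11]
turn 0.3 then shift x 84.8 y -2.1 z -1.7
```

View pics/d1.png

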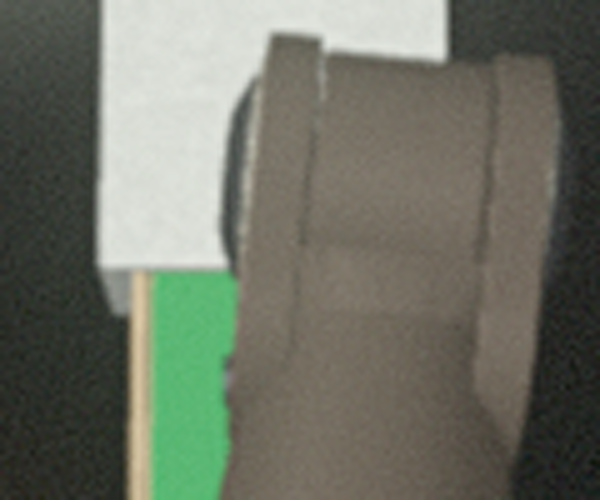

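Top view: the arm hides the lane, so I'll go by force and by the numeric fits.

```bash
python3 -m crank '[[[5,-2,-1.7],[0.3,0,0]],[[8,0,0],[0,0,0]],[[8,0,0],[0,0,0]],[[8,0,0],[0,0,0]],[[5,0,0],[0,0,0]],[[3,0,0],[0,0,0]],[[0,0,0],[0,0,0]],[[0,0,0],[0,0,0]]]' | egrep 'pos|forc'
python3 -m crank '[[[5,0,0],[0,0,0]],[[5,0,0],[0,0,0]],[[5,0,0],[0,0,0]],[[4,0,0],[0,0,0]],[[2,0,0],[0,0,0]],[[0,0,0],[0,0,0]],[[0,0,0],[0,0,0]],[[0,0,0],[0,0,0]]]'| egrep 'pos|forc'
python3 -c "
from fit import *
plan(.57,-.065,.0705,179.5)"
```

```text
tool_pos: [0.5702, -0.0648, 0.0784]
force: [-0.7, -0.3, -1.4]
tool_pos: [0.5702, -0.0648, 0.0575]
force: [0.4, 0.1, -1.2]
t24.40 at [ 0.5702 -0.0648  0.0975] psi 179.6 tilt [ 0.001 -0.   ] F [ 0.4  0.1 -1.2] w0.25 q [-0.11  0.25 -0.19  1.14  0.   -0.11]
turn 0.1 then shift x 27.0 y 0.2 z -0.2
```

```bash
python3 -m crank '[[[6,0,0],[0,0,0]],[[6,0,0],[0,0,0]],[[6,0,0],[0,0,0]],[[5,0,0],[0,0,0]],[[2,0,0],[0,0,0]],[[1,0,0],[0,0,0]],[[0,0,0],[0,0,0]],[[0,0,0],[0,0,0]]]' | egrep 'pos|forc'
python3 -m crank '[[[0.5,-4,0],[0,0,0]],[[0,-8,0],[0,0,0]],[[0,-10,0],[0,0,0]],[[0,-10,0],[0,0,0]],[[0,-10,0],[0,0,0]],[[0,-10,0],[0,0,0]],[[0,-7,0],[0,0,0]],[[0,0,0],[0,0,0]]]'| egrep 'pos|forc'
python3 -c "
from fit import *
plan(.57,-.065,.0705,179.5)"
```

```text
tool_pos: [0.5702, -0.0648, 0.0314]
force: [0.4, -0.2, -1.2]
tool_pos: [0.6302, -0.0652, 0.0305]
force: [0.4, 0.7, -0.7]
t26.00 at [ 0.6302 -0.0652  0.0705] psi 179.6 tilt [ 0. -0.] F [ 0.4  0.7 -0.7] w0.24 q [-0.1   0.37 -0.08  1.12  0.   -0.1 ]
turn 0.1 then shift x 0.0 y 60.2 z -0.3
```

```bash
python3 -m crank '[[[0.5,0,0],[0,0,0]],[[0,0,0],[0,0,0]],[[0,0,0],[0,0,0]],[[0,0,0],[0,0,0]],[[0,0,0],[0,0,0]],[[0,0,0],[0,0,0]],[[-5,0,0],[0,0,0]],[[-5,0,0],[0,0,0]]]' 1 | egrep 'pos|forc|wid'
python3 -m crank '[[[-15,0,0],[0,0,0]],[[-20,0,0],[0,0,0]],[[-20,0,0],[0,0,0]],[[-20,20,-10],[0,0,0]],[[0,30,-40],[0,0,0]],[[0,30,-45],[0,0,0]],[[0,20,-45],[0,0,0]],[[0,0,-45],[0,0,0]]]'| egrep 'pos|forc'
python3 -c "
from fit import *
r=look(SEED)
plan(r['gD'][0],r['gD'][1],.048,r['gD'][2])"
```

```text
tool_pos: [0.6289, -0.0652, 0.0405]
force: [0.4, -0.4, -0.2]
width: 1.001
tool_pos: [0.5277, -0.2472, 0.1168]
force: [-0.2, 0.5, 0.3]
yF [ 0.3959 -0.239 ] yaw -128.7 err 1203 block [ 0.4084 -0.2234]
gD [ 0.5527 -0.2848] yaw 4.7 err 674 block [ 0.5328 -0.2864]
gE [ 0.5047 -0.409 ] yaw -34.2 err 841 block [ 0.4881 -0.3978]
yC [0.4374 0.2648] yaw 3.9 err 100 block [0.4174 0.2635]
yA [0.5524 0.2841] yaw -42.9 err 72 block [0.5378 0.2977]
gB [0.4766 0.3729] yaw -41.9 err 70 block [0.4617 0.3862]
t27.70 at [ 0.5292 -0.2509  0.156 ] psi 179.2 tilt [ 0.001 -0.002] F [ 0.8  1.5 -0.5] w1.00 q [-0.44  0.25 -0.06  1.26 -0.   -0.43]
turn -5.5 then shift x 108.0 y -0.6 z -35.7
```

```bash
python3 -m crank '[[[5,-2,-18],[-5.5,0,0]],[[10,0,-19],[0,0,0]],[[20,0,0],[0,0,0]],[[20,0,0],[0,0,0]],[[20,0,0],[0,0,0]],[[18,0,0],[0,0,0]],[[10,0,0],[0,0,0]],[[5,0,0],[0,0,0]]]' | egrep 'pos|forc|wid'
python3 -m crank '[[[0,0,0],[0,0,0]],[[0,0,0],[0,0,0]],[[0,0,0],[0,0,0]],[[0,0,0],[0,0,0]],[[0,0,0],[0,0,0]],[[0,0,0],[0,0,0]],[[0,0,0],[0,0,0]],[[0,0,0],[0,0,0]]]' -1 60| egrep 'pos|forc|wid'
python3 -m crank '[[[-5,0,0],[0,0,0]],[[-10,0,0],[0,0,0]],[[-15,0,0],[0,0,0]],[[-20,0,0],[0,0,0]],[[-20,0,0],[0,0,0]],[[-20,0,0],[0,0,0]],[[-12,0,0],[5,0,0]],[[-5,0,0],[0,0,0]]]'| egrep 'pos|forc|wid'
python3 -c "
from fit import *
plan(.57,.013,.155,179.5)"
```

```text
tool_pos: [0.5329, -0.2826, 0.0059]
force: [0.1, 0.3, 0.4]
width: 0.999
tool_pos: [0.534, -0.2834, 0.0082]
force: [0.4, -0.2, 5.3]
width: 0.245
tool_pos: [0.5339, -0.2832, 0.116]
force: [-0.6, -0.9, -1.6]
width: 0.247
t30.10 at [ 0.5339 -0.2832  0.156 ] psi -180.0 tilt [ 0.002 -0.001] F [-0.6 -0.9 -1.6] w0.25 q [-0.49  0.28 -0.01  1.28  0.   -0.49]
turn 0.5 then shift x 1.0 y -33.5 z 296.5
```

```bash
python3 -m crank '[[[0,-4,30],[0.5,0,0]],[[0,-4,38],[0,0,0]],[[0,-4,40],[0,0,0]],[[0,-4,40],[0,0,0]],[[0,-5,40],[0,0,0]],[[0,-5,40],[0,0,0]],[[0,-4,38],[0,0,0]],[[0,-3,30],[0,0,0]]]' | egrep 'pos|forc|wid'
python3 -m crank '[[[0,0,0],[0,0,0]],[[0,0,0],[0,0,0]],[[8,0,0],[0,0,0]],[[8,0,0],[0,0,0]],[[8,0,0],[0,0,0]],[[8,0,0],[0,0,0]],[[4,0,0],[0,0,0]],[[0,0,0],[0,0,0]]]'| egrep 'pos|forc|wid'
python3 -c "
from fit import *
plan(.57,.013,.0715,179.5)"
```

```text
tool_pos: [0.5679, 0.015, 0.1137]
force: [0.1, -0.3, -2.5]
width: 0.248
tool_pos: [0.5678, 0.0125, 0.0772]
force: [-0.7, -0.2, -1.1]
width: 0.245
t31.70 at [0.5678 0.0125 0.1172] psi 179.5 tilt [-0.002 -0.   ] F [-0.7 -0.2 -1.1] w0.24 q [ 0.02  0.23 -0.16  1.18 -0.    0.03]
turn 0.0 then shift x 45.7 y -2.2 z 0.5
```

```bash
python3 -m crank '[[[5,-2,0.5],[0,0,0]],[[8,0,0],[0,0,0]],[[8,0,0],[0,0,0]],[[8,0,0],[0,0,0]],[[8,0,0],[0,0,0]],[[6,0,0],[0,0,0]],[[2,0,0],[0,0,0]],[[0,0,0],[0,0,0]]]' | egrep 'pos|forc|wid'
python3 -m crank '[[[1.2,-4,0],[0,0,0]],[[0,-8,0],[0,0,0]],[[0,-10,0],[0,0,0]],[[0,-10,0],[0,0,0]],[[0,-10,0],[0,0,0]],[[0,-10,0],[0,0,0]],[[0,-8,0],[0,0,0]],[[0,0,0],[0,0,0]]]'| egrep 'pos|forc|wid'
python3 -m crank '[[[0,0,0],[0,0,0]],[[0,0,0],[0,0,0]],[[0,0,0],[0,0,0]],[[0,0,0],[0,0,0]],[[0,0,0],[0,0,0]],[[0,0,0],[0,0,0]],[[-5,0,0],[0,0,0]],[[-5,0,0],[0,0,0]]]' 1 | egrep 'pos|forc|wid'
python3 -m crank '[[[-15,0,0],[0,0,0]],[[-20,0,0],[0,0,0]],[[-20,0,0],[0,0,0]],[[-20,20,0],[0,0,0]],[[-10,40,20],[0,0,0]],[[0,40,30],[0,0,0]],[[0,40,30],[0,0,0]],[[0,20,30],[0,0,0]]]'| egrep 'pos|forc'
python3 -c "
from fit import *
r=look(['gE','yC','yA','gB'])
plan(.4174,.2635,.048,183.7)
shot('top','d2.png',(120,110,440,310),2.5)"
```

```text
tool_pos: [0.5702, 0.0133, 0.0328]
force: [0.6, 0.0, -1.4]
width: 0.246
tool_pos: [0.6316, 0.0128, 0.0317]
force: [-0.6, 0.2, -1.7]
width: 0.246
tool_pos: [0.6304, 0.0128, 0.0423]
force: [0.2, -0.7, -0.8]
width: 1.002
tool_pos: [0.4686, 0.1246, 0.128]
force: [0.3, 0.1, 0.2]
gE [ 0.5083 -0.4051] yaw -28.4 err 55 block [ 0.4907 -0.3955]
yC [0.4354 0.2639] yaw 1.3 err 688 block [0.4154 0.2635]
yA [0.5523 0.2849] yaw -41.3 err 680 block [0.5373 0.2981]
gB [0.4765 0.3728] yaw -41.6 err 66 block [0.4615 0.3861]
t35.00 at [0.469  0.1265 0.1682] psi 179.8 tilt [0.001 0.001] F [ 1.   0.4 -0.3] w1.00 q [ 0.26  0.06 -0.25  1.26  0.    0.27]
turn -3.9 then shift x 120.2 y 42.7 z 140.1
```

View pics/d2.png

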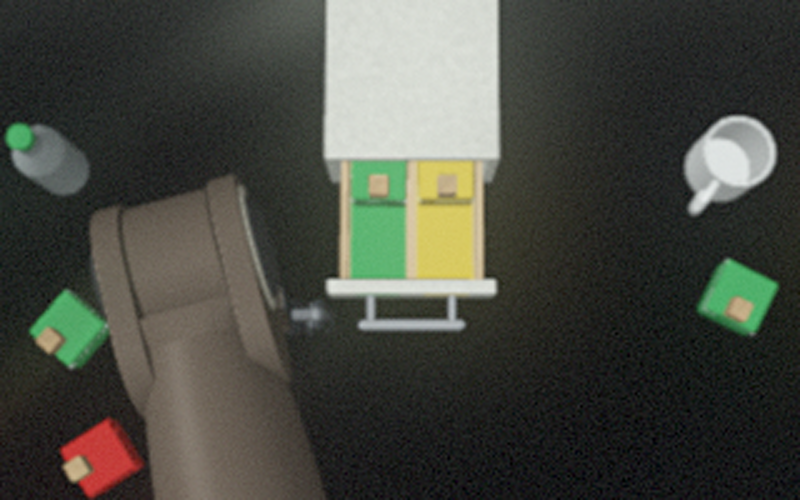

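Both canisters stand in their lanes, with blocks at (378,184) and (447,184). Next is yellow C at half opening, since the pink decoy is close.

```bash
python3 -m crank '[[[0,10,35],[-4,0,0]],[[0,11,35],[0,0,0]],[[0,11,35],[0,0,0]],[[0,11,35],[0,0,0]],[[20,0,0],[0,0,0]],[[20,0,0],[0,0,0]],[[20,0,0],[0,0,0]],[[10,0,0],[0,0,0]]]' 0.15 | egrep 'pos|forc|wid'
python3 -c "
from fit import *
plan(.4174,.2635,.048,183.7)"
```

```text
tool_pos: [0.4223, 0.2611, 0.0555]
force: [-0.9, -0.4, -1.0]
width: 0.572
t35.85 at [0.4223 0.2611 0.0955] psi -176.5 tilt [-0.001 -0.001] F [-0.9 -0.4 -1. ] w0.57 q [ 0.55  0.11 -0.36  1.1  -0.    0.49]
turn -0.2 then shift x 47.5 y 4.7 z 2.7
```

```bash
python3 -m crank '[[[12,0,0],[0,0,0]],[[12,0,0],[0,0,0]],[[12,0,0],[0,0,0]],[[9,0,0],[0,0,0]],[[4,0,0],[0,0,0]],[[0,0,0],[0,0,0]],[[0,0,0],[0,0,0]],[[0,0,0],[0,0,0]]]' | egrep 'pos|forc|wid'
python3 -m crank '[[[0,0,0],[0,0,0]],[[0,0,0],[0,0,0]],[[0,0,0],[0,0,0]],[[0,0,0],[0,0,0]],[[0,0,0],[0,0,0]],[[0,0,0],[0,0,0]],[[0,0,0],[0,0,0]],[[0,0,0],[0,0,0]]]' -1 60| egrep 'pos|forc|wid'
python3 -m crank '[[[-5,0,0],[0,0,0]],[[-10,0,0],[0,0,0]],[[-15,0,0],[0,0,0]],[[-20,0,0],[0,0,0]],[[-20,0,0],[0,0,0]],[[-20,0,0],[0,0,0]],[[-12,0,0],[4,0,0]],[[-5,0,0],[0,0,0]]]'| egrep 'pos|forc|wid'
python3 -c "
from fit import *
plan(.55,-.065,.155,179.5)"
```

```text
tool_pos: [0.4225, 0.2621, 0.0086]
force: [0.5, -0.1, 1.0]
width: 0.578
tool_pos: [0.4224, 0.2622, 0.0086]
force: [-1.1, 1.0, 5.2]
width: 0.244
tool_pos: [0.4227, 0.2621, 0.1167]
force: [-1.1, -0.5, -1.8]
width: 0.249
t38.25 at [0.4227 0.2621 0.1567] psi 179.5 tilt [0.002 0.001] F [-1.1 -0.5 -1.8] w0.25 q [ 0.56  0.08 -0.25  1.23 -0.    0.56]
turn 0.0 then shift x 1.7 y -130.2 z -326.0
```

```bash
python3 -m crank '[[[0,-10,-35],[0,0,0]],[[0,-16,-42],[0,0,0]],[[0,-18,-43],[0,0,0]],[[0,-18,-43],[0,0,0]],[[0,-18,-43],[0,0,0]],[[0,-18,-43],[0,0,0]],[[0,-20,-42],[0,0,0]],[[0,-17,-35],[0,0,0]]]' | egrep 'pos|forc|wid'
python3 -m crank '[[[0,0,0],[0,0,0]],[[0,0,0],[0,0,0]],[[8,0,0],[0,0,0]],[[8,0,0],[0,0,0]],[[8,0,0],[0,0,0]],[[8,0,0],[0,0,0]],[[4,0,0],[0,0,0]],[[0,0,0],[0,0,0]]]'| egrep 'pos|forc|wid'
python3 -c "
from fit import *
plan(.555,-.065,.0715,179.5)"
```

```text
tool_pos: [0.5547, -0.0676, 0.1145]
force: [1.3, 0.4, -2.0]
width: 0.243
tool_pos: [0.554, -0.0648, 0.0781]
force: [-0.4, -0.9, -2.0]
width: 0.246
t39.85 at [ 0.554  -0.0648  0.1181] psi 179.6 tilt [-0.001  0.   ] F [-0.4 -0.9 -2. ] w0.25 q [-0.12  0.21 -0.19  1.17  0.   -0.11]
turn 0.1 then shift x 46.6 y -1.0 z -0.2
```

```bash
python3 -m crank '[[[5,-1,0],[0,0,0]],[[8,0,0],[0,0,0]],[[8,0,0],[0,0,0]],[[8,0,0],[0,0,0]],[[8,0,0],[0,0,0]],[[6,0,0],[0,0,0]],[[3,0,0],[0,0,0]],[[0,0,0],[0,0,0]]]' | egrep 'pos|forc|wid'
python3 -m crank '[[[0.8,-4,0],[0,0,0]],[[0,-8,0],[0,0,0]],[[0,-10,0],[0,0,0]],[[0,-10,0],[0,0,0]],[[0,-10,0],[0,0,0]],[[0,-10,0],[0,0,0]],[[0,-8,0],[0,0,0]],[[0,-6,0],[0,0,0]]]'| egrep 'pos|forc|wid'
python3 -c "
from fit import *
plan(.625,-.065,.0715,179.5)"
```

```text
tool_pos: [0.5552, -0.0651, 0.0324]
force: [-0.1, -0.2, -2.0]
width: 0.246
tool_pos: [0.6224, -0.0657, 0.032]
force: [-1.4, 0.7, -1.8]
width: 0.249
t41.45 at [ 0.6224 -0.0657  0.072 ] psi 179.6 tilt [-0.  0.] F [-1.4  0.7 -1.8] w0.25 q [-0.11  0.36 -0.1   1.12  0.   -0.1 ]
turn 0.1 then shift x 0.5 y -2.6 z 0.7
```

```bash
python3 -m crank '[[[1,-2,0],[0,0,0]],[[0,0,0],[0,0,0]],[[0,0,0],[0,0,0]],[[0,0,0],[0,0,0]],[[0,0,0],[0,0,0]],[[0,0,0],[0,0,0]],[[0,0,0],[0,0,0]],[[0,0,0],[0,0,0]]]' | egrep 'pos|forc|wid'
python3 -m crank '[[[0,0,0],[0,0,0]],[[0,0,0],[0,0,0]],[[0,0,0],[0,0,0]],[[0,0,0],[0,0,0]],[[0,0,0],[0,0,0]],[[0,0,0],[0,0,0]],[[-5,0,0],[0,0,0]],[[-5,0,0],[0,0,0]]]' 1 | egrep 'pos|forc|wid'
python3 -m crank '[[[-15,0,0],[0,0,0]],[[-20,0,0],[0,0,0]],[[-20,0,0],[0,0,0]],[[-20,15,0],[8.5,0,0]],[[0,25,-30],[8.5,0,0]],[[0,30,-40],[8.5,0,0]],[[0,30,-40],[0,0,0]],[[0,20,-40],[0,0,0]]]'| egrep 'pos|forc'
python3 -c "
from fit import *
r=look(['gE','yA','gB'])
plan(*r['gE'][:2],.048,r['gE'][2])"
```

```text
tool_pos: [0.6236, -0.0657, 0.0313]
force: [0.1, -1.0, -1.6]
width: 0.243
tool_pos: [0.6235, -0.0657, 0.0415]
force: [0.4, -0.2, 0.6]
width: 1.002
tool_pos: [0.4566, -0.1709, 0.1168]
force: [0.4, -1.1, 0.6]
gE [ 0.5076 -0.4069] yaw -30.1 err 151 block [ 0.4903 -0.3969]
yA [0.5521 0.2841] yaw -43.2 err 61 block [0.5375 0.2978]
gB [0.4765 0.3729] yaw -42.0 err 71 block [0.4617 0.3863]
t43.95 at [ 0.455  -0.1726  0.1573] psi 153.8 tilt [-0.    -0.001] F [-0.5 -0.1  0.4] w1.00 q [-0.36  0.06 -0.27  1.24 -0.    0.1 ]
turn 3.9 then shift x 109.3 y -142.9 z -176.4
```

```bash
python3 -m crank '[[[0,0,0],[3.7,0,0]],[[0,-20,-25],[0,0,0]],[[0,-25,-30],[0,0,0]],[[0,-25,-30],[0,0,0]],[[0,-25,-32],[0,0,0]],[[10,-25,-32],[0,0,0]],[[20,-23,-27],[0,0,0]],[[15,0,0],[0,0,0]]]' | egrep 'pos|forc|wid'
python3 -m crank '[[[15,0,0],[0,0,0]],[[15,0,0],[0,0,0]],[[15,0,0],[0,0,0]],[[12,0,0],[0,0,0]],[[6,0,0],[0,0,0]],[[0,0,0],[0,0,0]],[[0,0,0],[0,0,0]],[[0,0,0],[0,0,0]]]' | egrep 'pos|forc|wid'
python3 -c "
from fit import *
plan(.4905,-.3964,.048,150.5)"
```

```text
tool_pos: [0.4969, -0.3983, 0.0699]
force: [-0.0, -0.2, -0.7]
width: 0.997
tool_pos: [0.4964, -0.3946, 0.0091]
force: [0.2, -0.0, 0.7]
width: 0.998
t45.55 at [ 0.4964 -0.3946  0.0491] psi 150.4 tilt [ 0.001 -0.001] F [ 0.2 -0.   0.7] w1.00 q [-0.67  0.38 -0.11  1.08 -0.   -0.15]
turn -0.1 then shift x 1.1 y 4.3 z -4.5
```

```bash
python3 -m crank '[[[0.5,4,-4],[0,0,0]],[[0,0,0],[0,0,0]],[[0,0,0],[0,0,0]],[[0,0,0],[0,0,0]],[[0,0,0],[0,0,0]],[[0,0,0],[0,0,0]],[[0,0,0],[0,0,0]],[[0,0,0],[0,0,0]]]' -1 60| egrep 'pos|forc|wid'
python3 -m crank '[[[-5,0,0],[0,0,0]],[[-10,0,0],[0,0,0]],[[-15,0,0],[0,0,0]],[[-20,0,0],[-8.5,0,0]],[[-20,0,0],[-8.5,0,0]],[[-20,0,0],[-8.5,0,0]],[[-17,0,0],[-3.5,0,0]],[[-5,0,0],[0,0,0]]]'| egrep 'pos|forc|wid'
python3 -c "
from fit import *
plan(.55,.013,.16,179.5)"
```

```text
tool_pos: [0.4904, -0.3957, 0.0079]
force: [-0.4, 0.7, 2.9]
width: 0.243
tool_pos: [0.4913, -0.3965, 0.1224]
force: [0.2, 0.3, -3.6]
width: 0.245
t47.15 at [ 0.4913 -0.3965  0.1624] psi 179.4 tilt [ 0.003 -0.002] F [ 0.2  0.3 -3.6] w0.24 q [-0.68  0.33  0.07  1.31 -0.   -0.67]
turn -0.1 then shift x 2.4 y -55.1 z 410.0
```

```bash
python3 -m crank '[[[0,-7,25],[0,0,0]],[[0,-7,35],[0,0,0]],[[0,-7,35],[0,0,0]],[[0,-7,35],[0,0,0]],[[0,-7,35],[0,0,0]],[[0,-7,35],[0,0,0]],[[0,-7,35],[0,0,0]],[[0,-7,35],[0,0,0]]]' | egrep 'pos|forc|wid'
python3 -m crank '[[[0,0,40],[0,0,0]],[[0,0,40],[0,0,0]],[[0,0,35],[0,0,0]],[[0,0,25],[0,0,0]],[[0,0,0],[0,0,0]],[[0,0,0],[0,0,0]],[[10,0,0],[0,0,0]],[[10,0,0],[0,0,0]]]'| egrep 'pos|forc|wid'
python3 -c "
from fit import *
plan(.55,.013,.0715,179.5)"
```

```text
tool_pos: [0.5493, -0.1249, 0.1193]
force: [0.3, 0.2, -1.7]
width: 0.244
tool_pos: [0.5511, 0.0126, 0.0989]
force: [-0.3, 0.5, -1.9]
width: 0.247
t48.75 at [0.5511 0.0126 0.1389] psi 179.2 tilt [ 0. -0.] F [-0.3  0.5 -1.9] w0.25 q [ 0.02  0.19 -0.17  1.21 -0.    0.04]
turn -0.3 then shift x 67.4 y 1.1 z 0.4
```

```bash
python3 -m crank '[[[8,0,0.4],[0,0,0]],[[10,0,0],[0,0,0]],[[10,0,0],[0,0,0]],[[10,0,0],[0,0,0]],[[10,0,0],[0,0,0]],[[10,0,0],[0,0,0]],[[6,0,0],[0,0,0]],[[0,0,0],[0,0,0]]]' | egrep 'pos|forc|wid'
python3 -m crank '[[[2,-4,0],[0,0,0]],[[0.5,-8,0],[0,0,0]],[[0,-10,0],[0,0,0]],[[0,-10,0],[0,0,0]],[[0,-10,0],[0,0,0]],[[0,-10,0],[0,0,0]],[[0,-10,0],[0,0,0]],[[0,-8,0],[0,0,0]]]'| egrep 'pos|forc|wid'
python3 -m crank '[[[0.5,0,0],[0,0,0]],[[0,0,0],[0,0,0]],[[0,0,0],[0,0,0]],[[0,0,0],[0,0,0]],[[0,0,0],[0,0,0]],[[0,0,0],[0,0,0]],[[0,0,0],[0,0,0]],[[0,0,0],[0,0,0]]]' | egrep 'pos|forc|wid'
```

```text
tool_pos: [0.5503, 0.014, 0.0346]
force: [-0.5, 0.2, -1.9]
width: 0.244
tool_pos: [0.622, 0.0132, 0.033]
force: [-1.5, 0.6, -1.7]
width: 0.246
tool_pos: [0.621, 0.0132, 0.0328]
force: [0.2, -0.6, -1.3]
width: 0.241
```

```bash
python3 -m crank '[[[1,0,0],[0,0,0]],[[1,0,0],[0,0,0]],[[0.4,0,0],[0,0,0]],[[0,0,0],[0,0,0]],[[0,0,0],[0,0,0]],[[0,0,0],[0,0,0]],[[0,0,0],[0,0,0]],[[0,0,0],[0,0,0]]]' | egrep 'pos|forc|wid'
python3 -m crank '[[[0,0,0],[0,0,0]],[[0,0,0],[0,0,0]],[[0,0,0],[0,0,0]],[[0,0,0],[0,0,0]],[[0,0,0],[0,0,0]],[[0,0,0],[0,0,0]],[[-5,0,0],[0,0,0]],[[-5,0,0],[0,0,0]]]' 1 | egrep 'pos|forc|wid'
python3 -m crank '[[[-15,0,0],[0,0,0]],[[-20,0,0],[0,0,0]],[[-20,0,0],[0,0,0]],[[-20,15,0],[0,0,0]],[[0,25,20],[0,0,0]],[[0,30,30],[0,0,0]],[[0,20,30],[0,0,0]],[[0,10,30],[0,0,0]]]'| egrep 'pos|forc'
python3 -m crank '[[[0,0,0],[8.5,0,0]],[[0,0,0],[8.5,0,0]],[[0,0,0],[8.5,0,0]],[[0,0,0],[8.5,0,0]],[[0,0,0],[8.3,0,0]],[[0,0,0],[0,0,0]],[[0,0,0],[0,0,0]],[[0,0,0],[0,0,0]]]'| egrep 'pos|forc'
python3 -c "
from fit import *
r=look(['yA','gB'])
plan(*r['yA'][:2],.048,r['yA'][2])
shot('scene','d3.png',(170,100,430,300),3)"
```

```text
tool_pos: [0.6211, 0.0132, 0.0303]
force: [0.2, -0.7, -2.6]
width: 0.242
tool_pos: [0.621, 0.0132, 0.0406]
force: [-0.0, -0.6, 0.3]
width: 1.001
tool_pos: [0.5208, 0.1251, 0.1164]
force: [-0.6, 0.3, 0.3]
tool_pos: [0.5223, 0.1243, 0.1155]
force: [-0.7, 0.0, 0.4]
yA [0.5516 0.2852] yaw -41.3 err 574 block [0.5366 0.2984]
gB [0.4766 0.3729] yaw -41.9 err 71 block [0.4617 0.3863]
t54.45 at [0.5223 0.1243 0.1554] psi 137.1 tilt [0. 0.] F [ 0.4 -0.4 -0.3] w1.00 q [ 0.23  0.16 -0.17  1.24 -0.    0.98]
turn -1.6 then shift x 107.4 y 104.2 z 140.2
```

View pics/d3.png

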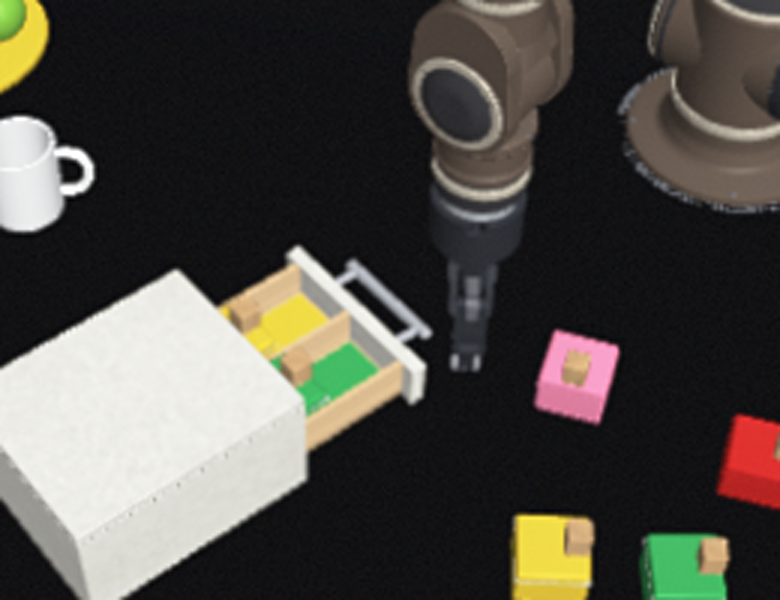

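```bash
python3 -m crank '[[[0,20,24],[0,0,0]],[[0,22,28],[0,0,0]],[[0,23,30],[0,0,0]],[[0,23,30],[0,0,0]],[[0,19,25.5],[0,0,0]],[[10,0,0],[0,0,0]],[[15,0,0],[0,0,0]],[[15,0,0],[0,0,0]]]' | egrep 'pos|forc|wid'
python3 -m crank '[[[15,0,0],[0,0,0]],[[15,0,0],[0,0,0]],[[10,0,0],[0,0,0]],[[0,0,0],[0,0,0]],[[0,0,0],[0,0,0]],[[0,0,0],[0,0,0]],[[0,0,0],[0,0,0]],[[0,0,0],[0,0,0]]]' | egrep 'pos|forc|wid'
python3 -c "
from fit import *
plan(.5376,.2978,.048,137.3)"
```

```text
tool_pos: [0.5375, 0.2977, 0.0745]
force: [-0.1, 0.1, -0.5]
width: 0.999
tool_pos: [0.538, 0.2981, 0.036]
force: [-0.2, 0.0, 0.4]
width: 1.002
t56.10 at [0.538  0.2981 0.076 ] psi 137.1 tilt [0.001 0.001] F [-0.2  0.   0.4] w1.00 q [ 0.51  0.33 -0.12  1.12  0.    1.26]
turn -0.2 then shift x 28.0 y 0.1 z -0.5
```

```bash
python3 -m crank '[[[10,0,0],[0,0,0]],[[10,0,0],[0,0,0]],[[6,0,0],[0,0,0]],[[2,0,0],[0,0,0]],[[0,0,0],[0,0,0]],[[0,0,0],[0,0,0]],[[0,0,0],[0,0,0]],[[0,0,0],[0,0,0]]]' | egrep 'pos|forc|wid'
python3 -m crank '[[[0,0,0],[0,0,0]],[[0,0,0],[0,0,0]],[[0,0,0],[0,0,0]],[[0,0,0],[0,0,0]],[[0,0,0],[0,0,0]],[[0,0,0],[0,0,0]],[[0,0,0],[0,0,0]],[[0,0,0],[0,0,0]]]' -1 60| egrep 'pos|forc|wid'
python3 -m crank '[[[-5,0,0],[0,0,0]],[[-10,0,0],[0,0,0]],[[-15,0,0],[0,0,0]],[[-20,0,0],[-8.5,0,0]],[[-20,0,0],[-8.5,0,0]],[[-20,0,0],[-8.5,0,0]],[[-17,0,0],[-8.5,0,0]],[[-5,0,0],[-8.4,0,0]]]'| egrep 'pos|forc|wid'
python3 -c "
from fit import *
plan(.549,-.065,.16,179.5)"
```

```text
tool_pos: [0.5379, 0.298, 0.0077]
force: [-0.4, -0.1, 0.2]
width: 1.0
tool_pos: [0.5377, 0.2979, 0.0074]
force: [-1.0, -0.2, 0.9]
width: 0.245
tool_pos: [0.5386, 0.2983, 0.1223]
force: [0.5, 0.1, -1.6]
width: 0.245
t58.50 at [0.5386 0.2983 0.1623] psi 179.8 tilt [0.003 0.002] F [ 0.5  0.1 -1.6] w0.25 q [ 0.51  0.3   0.03  1.29 -0.    0.51]
turn 0.3 then shift x 2.3 y -13.6 z -363.2
```

```bash
python3 -m crank '[[[0,-2,-25],[0,0,0]],[[0,-2,-37],[0,0,0]],[[0,-2,-37],[0,0,0]],[[0,-2,-37],[0,0,0]],[[0,-2,-37],[0,0,0]],[[0,-1,-37],[0,0,0]],[[0,-1,-37],[0,0,0]],[[0,0,-37],[0,0,0]]]' | egrep 'pos|forc|wid'
python3 -m crank '[[[0,0,-37],[0,0,0]],[[0,0,-27],[0,0,0]],[[0,0,-15],[0,0,0]],[[0,0,0],[0,0,0]],[[0,0,0],[0,0,0]],[[0,0,0],[0,0,0]],[[10,0,0],[0,0,0]],[[10,0,0],[0,0,0]]]'| egrep 'pos|forc|wid'
python3 -c "
from fit import *
plan(.5475,-.065,.0715,179.5)"
```

```text
tool_pos: [0.5468, 0.0122, 0.12]
force: [0.6, 0.6, -2.5]
width: 0.242
tool_pos: [0.5464, -0.0643, 0.0986]
force: [0.5, -0.5, -2.0]
width: 0.241
t60.10 at [ 0.5464 -0.0643  0.1386] psi 179.5 tilt [0. 0.] F [ 0.5 -0.5 -2. ] w0.24 q [-0.12  0.19 -0.17  1.21  0.   -0.11]
turn 0.0 then shift x 67.1 y -1.1 z -0.6
```

```bash
python3 -m crank '[[[8,-1,-0.6],[0,0,0]],[[10,0,0],[0,0,0]],[[10,0,0],[0,0,0]],[[10,0,0],[0,0,0]],[[10,0,0],[0,0,0]],[[10,0,0],[0,0,0]],[[6,0,0],[0,0,0]],[[0,0,0],[0,0,0]]]' | egrep 'pos|forc|wid'
python3 -m crank '[[[1,0,0],[0,0,0]],[[1,0,0],[0,0,0]],[[1,0,0],[0,0,0]],[[0.7,0,0],[0,0,0]],[[0,0,0],[0,0,0]],[[0,0,0],[0,0,0]],[[0,0,0],[0,0,0]],[[0,0,0],[0,0,0]]]'| egrep 'pos|forc|wid'
```

```text
tool_pos: [0.5464, -0.0658, 0.0341]
force: [-0.1, -0.4, -2.2]
width: 0.245
tool_pos: [0.5472, -0.0659, 0.0317]
force: [0.2, -0.5, -3.1]
width: 0.243
```

```bash
python3 -m crank '[[[1,0,0],[0,0,0]],[[0.7,0,0],[0,0,0]],[[0,0,0],[0,0,0]],[[0,0,0],[0,0,0]],[[0,0,0],[0,0,0]],[[0,0,0],[0,0,0]],[[0,0,0],[0,0,0]],[[0,0,0],[0,0,0]]]' | egrep 'pos|forc|wid'
python3 -m crank '[[[0,0,0],[0,0,0]],[[0,0,0],[0,0,0]],[[0,0,0],[0,0,0]],[[0,0,0],[0,0,0]],[[0,0,0],[0,0,0]],[[0,0,0],[0,0,0]],[[-5,0,0],[0,0,0]],[[-5,0,0],[0,0,0]]]' 1 | egrep 'pos|forc|wid'
python3 -m crank '[[[-15,0,0],[0,0,0]],[[-20,0,0],[0,0,0]],[[-20,0,0],[0,0,0]],[[-20,10,20],[0,0,0]],[[0,10,40],[0,0,0]],[[0,10,40],[0,0,0]],[[0,10,40],[0,0,0]],[[0,10,40],[0,0,0]]]'| egrep 'pos|forc'
python3 -m crank '[[[0,0,0],[8.5,0,0]],[[0,0,0],[8.5,0,0]],[[0,0,0],[8.5,0,0]],[[0,0,0],[8.5,0,0]],[[0,0,0],[7.7,0,0]],[[0,0,0],[0,0,0]],[[0,0,0],[0,0,0]],[[0,0,0],[0,0,0]]]'| egrep 'pos|forc'
python3 -c "
from fit import *
r=look(['gB'])
plan(*r['gB'][:2],.048,r['gB'][2])"
```

```text
tool_pos: [0.5472, -0.0659, 0.0299]
force: [0.3, 1.1, -2.2]
width: 0.245
tool_pos: [0.5471, -0.0659, 0.0402]
force: [0.6, 0.7, -1.0]
width: 1.003
tool_pos: [0.4986, 0.116, 0.1157]
force: [0.6, 0.1, 0.2]
tool_pos: [0.4989, 0.1146, 0.1151]
force: [-0.2, 0.2, 0.4]
gB [0.4765 0.3729] yaw -42.3 err 76 block [0.4617 0.3864]
t65.00 at [0.4989 0.1146 0.155 ] psi 137.8 tilt [0. 0.] F [-0.  -0.3 -0.4] w1.00 q [ 0.23  0.11 -0.22  1.24  0.    0.96]
turn 0.2 then shift x 107.0 y 210.6 z 175.8
```

```bash
python3 -m crank '[[[0,25,20],[0,0,0]],[[0,30,25],[0,0,0]],[[0,30,25],[0,0,0]],[[0,30,25],[0,0,0]],[[0,30,25],[0,0,0]],[[0,30,25],[0,0,0]],[[0,20,18],[0,0,0]],[[0,15.5,12.5],[0,0,0]]]' | egrep 'pos|forc|wid'
python3 -m crank '[[[10,0,0],[0,0,0]],[[15,0,0],[0,0,0]],[[15,0,0],[0,0,0]],[[15,0,0],[0,0,0]],[[10,0,0],[0,0,0]],[[5,0,0],[0,0,0]],[[0,0,0],[0,0,0]],[[0,0,0],[0,0,0]]]' | egrep 'pos|forc|wid'
python3 -c "
from fit import *
plan(.4617,.3864,.048,137.7)"
```

```text
tool_pos: [0.4606, 0.3879, 0.1146]
force: [0.0, 0.5, -0.3]
width: 1.003
tool_pos: [0.4614, 0.386, 0.0454]
force: [-0.1, -0.6, -0.2]
width: 1.0
t66.60 at [0.4614 0.386  0.0854] psi 137.7 tilt [0. 0.] F [-0.1 -0.6 -0.2] w1.00 q [ 0.7   0.3  -0.14  1.13 -0.    1.43]
turn 0.0 then shift x 37.4 y 0.1 z 0.5
```

```bash
python3 -m crank '[[[10,0,0.5],[0,0,0]],[[12,0,0],[0,0,0]],[[10,0,0],[0,0,0]],[[5,0,0],[0,0,0]],[[0,0,0],[0,0,0]],[[0,0,0],[0,0,0]],[[0,0,0],[0,0,0]],[[0,0,0],[0,0,0]]]' | egrep 'pos|forc|wid'
python3 -m crank '[[[0,0,0],[0,0,0]],[[0,0,0],[0,0,0]],[[0,0,0],[0,0,0]],[[0,0,0],[0,0,0]],[[0,0,0],[0,0,0]],[[0,0,0],[0,0,0]],[[0,0,0],[0,0,0]],[[0,0,0],[0,0,0]]]' -1 60| egrep 'pos|forc|wid'
python3 -m crank '[[[-5,0,0],[0,0,0]],[[-10,0,0],[0,0,0]],[[-15,0,0],[0,0,0]],[[-20,0,0],[-8.5,0,0]],[[-20,0,0],[-8.5,0,0]],[[-20,0,0],[-8.5,0,0]],[[-17,0,0],[-8.5,0,0]],[[-5,0,0],[-7.9,0,0]]]'| egrep 'pos|forc|wid'
python3 -c "
from fit import *
plan(.5475,.013,.16,179.5)"
```

```text
tool_pos: [0.4617, 0.3867, 0.0084]
force: [0.0, 1.1, 0.5]
width: 1.0
tool_pos: [0.4616, 0.3867, 0.0082]
force: [1.1, 0.7, 3.0]
width: 0.245
tool_pos: [0.4621, 0.387, 0.1228]
force: [-0.3, -1.3, -1.5]
width: 0.249
t69.00 at [0.4621 0.387  0.1628] psi 180.0 tilt [0.002 0.002] F [-0.3 -1.3 -1.5] w0.25 q [ 0.7   0.28 -0.    1.29 -0.    0.7 ]
turn 0.5 then shift x 2.8 y -88.7 z -373.2
```

```bash
python3 -m crank '[[[0,-6,-25],[0.5,0,0]],[[0,-10,-35],[0,0,0]],[[0,-10,-38],[0,0,0]],[[0,-10,-38],[0,0,0]],[[0,-10,-38],[0,0,0]],[[0,-10,-38],[0,0,0]],[[0,-10,-38],[0,0,0]],[[0,-10,-38],[0,0,0]]]' | egrep 'pos|forc|wid'
python3 -m crank '[[[0,-8,-37],[0,0,0]],[[0,-5,-28],[0,0,0]],[[0,0,-20],[0,0,0]],[[0,0,0],[0,0,0]],[[0,0,0],[0,0,0]],[[0,0,0],[0,0,0]],[[10,0,0],[0,0,0]],[[10,0,0],[0,0,0]]]'| egrep 'pos|forc|wid'
python3 -c "
from fit import *
plan(.548,.013,.0715,179.5)"
```

```text
tool_pos: [0.5333, 0.0958, 0.1205]
force: [0.8, 0.0, -1.3]
width: 0.244
tool_pos: [0.5452, 0.013, 0.0992]
force: [-0.0, -0.7, -0.9]
width: 0.243
t70.60 at [0.5452 0.013  0.1392] psi 179.2 tilt [0. 0.] F [-0.  -0.7 -0.9] w0.24 q [ 0.02  0.18 -0.18  1.21  0.    0.04]
turn -0.3 then shift x 67.7 y -2.8 z -0.0
```

```bash
python3 -m crank '[[[8,-2.8,0],[0,0,0]],[[10,0,0],[0,0,0]],[[10,0,0],[0,0,0]],[[10,0,0],[0,0,0]],[[10,0,0],[0,0,0]],[[10,0,0],[0,0,0]],[[6,0,0],[0,0,0]],[[0,0,0],[0,0,0]]]' | egrep 'pos|forc|wid'
python3 -m crank '[[[1,0,0],[0,0,0]],[[1,0,0],[0,0,0]],[[1,0,0],[0,0,0]],[[1,0,0],[0,0,0]],[[0.5,0,0],[0,0,0]],[[0,0,0],[0,0,0]],[[0,0,0],[0,0,0]],[[0,0,0],[0,0,0]]]'| egrep 'pos|forc|wid'
```

```text
tool_pos: [0.5471, 0.0121, 0.0347]
force: [0.1, -0.8, -1.4]
width: 0.251
tool_pos: [0.5479, 0.0122, 0.0314]
force: [-0.0, -0.1, -0.7]
width: 0.247
```

```bash
python3 -m crank '[[[1,0,0],[0,0,0]],[[0,0,0],[0,0,0]],[[0,0,0],[0,0,0]],[[0,0,0],[0,0,0]],[[0,0,0],[0,0,0]],[[0,0,0],[0,0,0]],[[0,0,0],[0,0,0]],[[0,0,0],[0,0,0]]]' | egrep 'pos|forc|wid'
python3 -m crank '[[[0,0,0],[0,0,0]],[[0,0,0],[0,0,0]],[[0,0,0],[0,0,0]],[[0,0,0],[0,0,0]],[[0,0,0],[0,0,0]],[[0,0,0],[0,0,0]],[[-5,0,0],[0,0,0]],[[-5,0,0],[0,0,0]]]' 1 | egrep 'pos|forc|wid'
python3 -m crank '[[[-15,0,0],[0,0,0]],[[-20,0,0],[0,0,0]],[[-20,0,0],[0,0,0]],[[-20,30,0],[0,0,0]],[[0,40,30],[0,0,0]],[[0,40,40],[0,0,0]],[[0,40,40],[0,0,0]],[[0,30,40],[0,0,0]]]' -1 | egrep 'pos|forc'
python3 -c "
from fit import *
s=read_camera('scene');t=read_camera('top')
a=cv2.resize(np.ascontiguousarray(s['img'][165:245,225:325,::-1]),None,fx=4,fy=4,interpolation=cv2.INTER_CUBIC)
b=cv2.resize(np.ascontiguousarray(t['img'][160:250,240:330,::-1]),None,fx=4,fy=4,interpolation=cv2.INTER_CUBIC)[:320]
cv2.imwrite('pics/d4.png',np.hstack([a,b]))
plan(.45,-.026,.06,179.5)"
```

```text
tool_pos: [0.5479, 0.0122, 0.0304]
force: [0.1, -0.0, -1.0]
width: 0.243
tool_pos: [0.5478, 0.0122, 0.0407]
force: [0.1, -0.4, 0.3]
width: 1.0
tool_pos: [0.3777, 0.156, 0.1162]
force: [0.9, 1.2, -0.5]
t74.70 at [0.3762 0.159  0.1563] psi 179.6 tilt [0.    0.002] F [1.4 0.2 0.6] w0.00 q [ 0.4  -0.08 -0.42  1.23  0.    0.41]
turn 0.1 then shift x 96.3 y -75.4 z -184.3
```

View pics/d4.png

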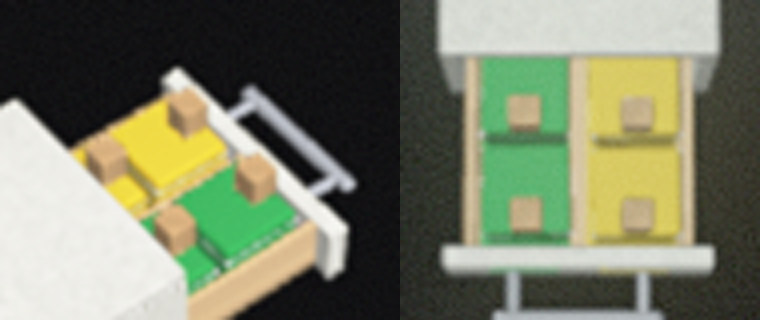

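All four visible canisters stand upright in the right lanes, left-half blocks at (105,155), (187,110), (175,228) and (256,176), with one more behind in each lane. Now I'll close the drawer by pushing the handle with shut fingers.

```bash
python3 -m crank '[[[0,-9,-20],[0,0,0]],[[0,-9,-28],[0,0,0]],[[0,-9,-28],[0,0,0]],[[0,-9,-28],[0,0,0]],[[0,-9,-28],[0,0,0]],[[0,-9,-27],[0,0,0]],[[0,-9,-25],[0,0,0]],[[0,-3,0],[0,0,0]]]' -1| egrep 'pos|forc|wid'
python3 -m crank '[[[15,0,0],[0,0,0]],[[20,0,0],[0,0,0]],[[20,0,0],[0,0,0]],[[20,0,0],[0,0,0]],[[20,0,0],[0,0,0]],[[20,0,0],[0,0,0]],[[15,0,0],[0,0,0]],[[0,0,0],[0,0,0]]]' | egrep 'pos|forc|wid'
python3 -c "
from fit import *
plan(.445,-.026,.025,179.5)"
```

```text
tool_pos: [0.4435, -0.0323, 0.1158]
force: [-0.7, 0.2, -0.2]
width: 0.003
tool_pos: [0.441, -0.0292, -0.0161]
force: [0.8, -0.5, 0.3]
width: 0.002
t76.30 at [ 0.441  -0.0292  0.0239] psi 179.2 tilt [-0.003  0.   ] F [ 0.8 -0.5  0.3] w0.00 q [-0.07  0.06 -0.58  0.93  0.   -0.05]
turn -0.3 then shift x -1.1 y -4.0 z 3.2
```

```bash
python3 -m crank '[[[0,-4,3],[0,0,0]],[[0,-4,0],[0,0,0]],[[0,-4,0],[0,0,0]],[[0,-4,0],[0,0,0]],[[0,-4,0],[0,0,0]],[[0,-4,0],[0,0,0]],[[0,-4,0],[0,0,0]],[[0,-4,0],[0,0,0]]]' | egrep 'pos|forc'
for i in 1 2; do python3 -m crank '[[[0,-4,0],[0,0,0]],[[0,-4,0],[0,0,0]],[[0,-4,0],[0,0,0]],[[0,-4,0],[0,0,0]],[[0,-4,0],[0,0,0]],[[0,-4,0],[0,0,0]],[[0,-4,0],[0,0,0]],[[0,-4,0],[0,0,0]]]' | egrep 'pos|forc'; done
```

```text
tool_pos: [0.474, -0.027, -0.0148]
force: [-4.9, 0.6, 2.9]
tool_pos: [0.5068, -0.0273, -0.0147]
force: [-3.9, 2.2, 1.0]
tool_pos: [0.5388, -0.0276, -0.0147]
force: [-4.6, 2.8, 1.8]
```

```bash
python3 -m crank '[[[0,-4,0],[0,0,0]],[[0,-4,0],[0,0,0]],[[0,-4,0],[0,0,0]],[[0,-4,0],[0,0,0]],[[0,-4,0],[0,0,0]],[[0,-4,0],[0,0,0]],[[0,-4,0],[0,0,0]],[[0,-2,0],[0,0,0]]]' | egrep 'pos|forc'
for i in 1 2; do python3 -m crank '[[[0,-1,0],[0,0,0]],[[0,-1,0],[0,0,0]],[[0,-1,0],[0,0,0]],[[0,-1,0],[0,0,0]],[[0,-1,0],[0,0,0]],[[0,-1,0],[0,0,0]],[[0,-1,0],[0,0,0]],[[0,0,0],[0,0,0]]]' | egrep 'pos|forc'; done
```

```text
tool_pos: [0.5691, -0.028, -0.0148]
force: [-4.7, 1.6, 1.3]
tool_pos: [0.5757, -0.0283, -0.0147]
force: [-2.9, 2.4, 0.8]
tool_pos: [0.5796, -0.0283, -0.0149]
force: [-12.3, 2.2, 6.8]
```

```bash
for i in 1 2 3; do python3 -m crank '[[[0,-1,0],[0,0,0]],[[0,-1,0],[0,0,0]],[[0,-1,0],[0,0,0]],[[0,0,0],[0,0,0]],[[0,0,0],[0,0,0]],[[0,0,0],[0,0,0]],[[0,0,0],[0,0,0]],[[0,0,0],[0,0,0]]]' | egrep 'pos|forc'; done
```

```text
tool_pos: [0.584, -0.0283, -0.0148]
force: [-9.1, 3.4, 4.0]
tool_pos: [0.5882, -0.0284, -0.0148]
force: [-5.4, 3.5, 0.7]
tool_pos: [0.5891, -0.0284, -0.0149]
force: [-11.5, 3.5, 6.8]
```

```bash
python3 -m crank '[[[0,-1,0],[0,0,0]],[[0,-1,0],[0,0,0]],[[0,-1,0],[0,0,0]],[[0,0,0],[0,0,0]],[[0,0,0],[0,0,0]],[[0,0,0],[0,0,0]],[[0,0,0],[0,0,0]],[[0,0,0],[0,0,0]]]' | egrep 'pos|forc'
python3 -m crank '[[[0,5,0],[0,0,0]],[[0,20,0],[0,0,0]],[[0,25,0],[0,0,0]],[[0,30,0],[0,0,0]],[[-30,0,0],[0,0,0]],[[-40,0,0],[0,0,0]],[[-40,20,0],[0,0,0]],[[0,40,0],[0,0,0]]]' | egrep 'pos|forc'
python3 -m crank '[[[0,30,40],[0,0,0]],[[0,30,40],[0,0,0]],[[0,0,40],[0,0,0]],[[0,0,40],[0,0,0]],[[0,0,0],[0,0,0]],[[0,0,0],[0,0,0]],[[0,0,0],[0,0,0]],[[0,0,0],[0,0,0]]]' | egrep 'pos|forc'
python3 -c "
from fit import *
s=read_camera('scene');t=read_camera('top')
a=cv2.resize(np.ascontiguousarray(s['img'][120:260,130:330,::-1]),None,fx=2.5,fy=2.5,interpolation=cv2.INTER_CUBIC)
b=cv2.resize(np.ascontiguousarray(t['img'][130:230,230:340,::-1]),None,fx=3.5,fy=3.5,interpolation=cv2.INTER_CUBIC)[:350,:300]
cv2.imwrite('pics/d5.png',np.hstack([a,b]))
cv2.imwrite('pics/d6.png',cv2.resize(np.ascontiguousarray(t['img'][:,:,::-1]),None,fx=1.42,fy=1.42))"
```

```text
tool_pos: [0.589, -0.0284, -0.015]
force: [-21.8, 4.8, 12.7]
tool_pos: [0.461, -0.0277, 0.1014]
force: [0.0, 0.2, 0.3]
tool_pos: [0.3974, 0.1331, 0.0954]
force: [0.4, -0.5, -0.1]
```

View pics/d5.png

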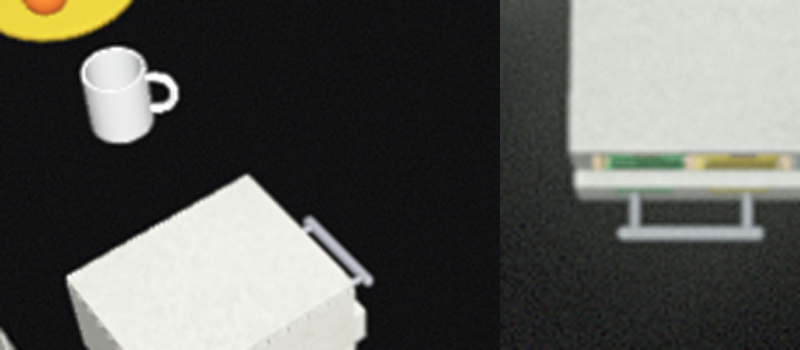

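View pics/d6.png

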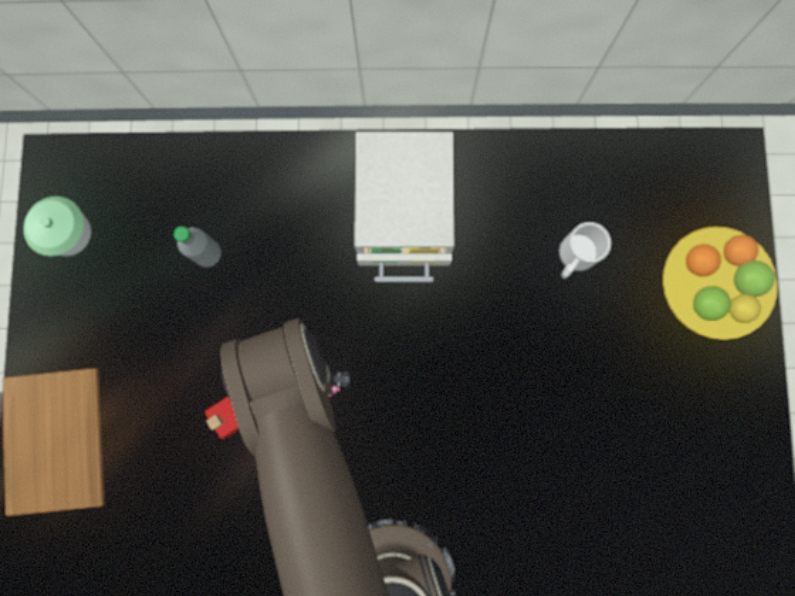

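```bash
python3 -c "
from fit import *
t=read_camera('top')
for n,u,v,z in(('front in',680,170,.06),('front out',680,189,.06),('handle',680,234,.047)):
    print(n,pt(t,230+(u-500+.5)/3.5-.5,130+(v+.5)/3.5-.5,z))
print('edge rows', [ (r,t['img'][r,270:276].mean(0).astype(int).tolist()) for r in range(171,200)])
"
```

```text
front in [ 0.65469723 -0.01731544  0.06      ]
front out [ 0.63873312 -0.01718959  0.06      ]
handle [ 0.60353676 -0.01688792  0.047     ]
edge rows [(171, [218, 221, 215]), (172, [216, 219, 213]), (173, [181, 184, 177]), (174, [128, 143, 123]), (175, [83, 121, 85]), (176, [72, 117, 83]), (177, [77, 118, 86]), (178, [147, 163, 147]), (179, [206, 210, 203]), (180, [218, 221, 214]), (181, [219, 222, 216]), (182, [217, 220, 213]), (183, [171, 186, 172]), (184, [114, 141, 118]), (185, [123, 134, 122]), (186, [116, 120, 115]), (187, [80, 82, 78]), (188, [56, 59, 55]), (189, [57, 60, 55]), (190, [54, 58, 53]), (191, [55, 58, 54]), (192, [51, 54, 50]), (193, [51, 53, 51]), (194, [100, 105, 106]), (195, [162, 168, 170]), (196, [179, 186, 188]), (197, [168, 174, 176]), (198, [111, 117, 119]), (199, [53, 57, 54])]
```

```bash
python3 -c "
from rig import *
print(get_state()['t']); print(close_job())"
```

```text
86.05
the job is handed in; nothing more can be done
None
```

The job is done and handed in at t = 86 s. All six canisters are in the drawer, three green in the green lane and three yellow in the yellow lane, and the drawer is pushed fully home.

- **Canisters:** before closing, pictures showed the front two in each lane upright on the lane floor. The rearmost pair was last seen upright when placed, then slid back under the top, out of view.
- **Drawer:** the catch gave at about 12 N, then the push met a hard stop at about 22 N. The drawer front's inner face now measures x = 0.655 m, level with the overhang's edge. The gap still visible from above is parallax.
- **Bystanders:** the soap and the mug look unmoved, no listed canister is left on the counter, and the arm is clear of everything.
- **Disagreements:**
  - The fingertips stand 40 mm above the reported TCP, which made the first grasp miss without moving anything. A touch on the counter confirmed the offset, and I corrected for it afterwards.
  - The two cameras differed by 2–6 mm in x, so I fitted both together.

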